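# Dock a flow module and draw it tight with the cam lock

## Task

Pick up the grey flow module by its blue fin, set it on the dock's base plate and slide it gently between the rails up to the black seal, so that its bolt stands in the open mouth of the brass cam. Then turn the cam by its red square knob about half a turn clockwise (seen from above), until you feel its hook has drawn the module firmly against the steel stops; stop there, since overtightening damages it. Let go, with the cam left tight, and leave the jar, the small dish and the forceps where they are.

Things in the scene. Friction and masses are not known exactly. Their poses are not given: they have to be found in the camera images.
- module: loose flow module, 0.4 kg: grey block 80 x 60 x 30 mm high (x -30 to +50, y +-30 mm) with a blue fin on top to hold it by (36 mm along x, 12 mm thick along y, z 30 to 65 mm). Origin on the underside, under the middle of the fin; x points forward to the flat mating face at x = +50 mm, z up. On the way to it stand the tall bench press (about x 0.5, y 0 m) and a shelf edge (x 0.66, 0.5 m up)
- bolt (a point): the module's bolt: upright steel pin, 8 mm in diameter, at x = +68 mm, y = 0 of the module, top 25 mm above the module's underside. It stands on a steel tongue, 12 mm wide, z 4 to 14 mm, that sticks out of the mating face to x = +75 mm
- dock: fixed dock. Origin on the bench, nominally under the cam's axis; x points the way the module slides in, z up. Aluminium base plate 6 mm thick, x -178 to +46 mm, y +-43 mm; the module slides on its top, with the dock's yaw. Module origin in the dock: x = -98 mm when it touches the seal, x = -92 mm when drawn home on the stops, y = 0, z = 6 mm
- rail_entry (a point): point of the dock at x = -109 mm, on the base plate's top, in the middle between the ends of two dark rails (tops 22 mm above the bench). The rails leave about 7 mm a side of the module here, narrow down to x = -82 mm and run parallel, with about 1.4 mm of play a side, to x = -46 mm. Axes as the dock's
- seal_face (a point): middle of the black rubber seal's front face (moves with it), at x = -48 mm of the dock before touch. The seal is sprung: 2 N at first touch, 8 N when pushed in 6 mm, where the module meets the stops
- stops: two steel stop blocks of the dock beside the seal (axes and origin of dock), 10 mm wide, flat faces at x = -42 mm of the dock, z 6 to 34 mm. Stiff springs behind them give 18 N per mm, so the module can be drawn a little past x = -92 mm. Tight means the module presses on them with about 4 to 20 N; 25 N is too much
- cam_grip (a point): point on the axis of the red square knob, 66 mm above the bench, for the pads. Knob 28 x 28 mm, z 44 to 76 mm, faces square to the point's x and y (take it afresh each quarter turn). It drives the cam through a torsion spring, 1 N m per rad: under load the cam lags by the twist, and the let-go knob springs back by it. The post stands up to 1.5 mm off nominal along dock x, differently each time
- cam_axis (a point): point on the cam's axis at the height of the brass spiral hook (z 22 to 32 mm above the bench, up to 42 mm from the axis). From 0.3 to 0.5 rad on the hook passes behind the bolt and then draws it towards the axis by 3 mm per rad. Hook and bolt rub, so the cam stays where it is left
- cam (a joint): turn of the cam in rad, clockwise from above positive, -0.5 to 4.5 (hook ends at 4.3). Near 0 (start -0.3 to 0.1) the mouth faces the bolt, the knob's white dot points to the module, the knob's axes match the dock's. It meets the stops anywhere from 2.1 to 3.5 rad. Moment at the knob: up to 0.3 N m against the seal, then climbing steadily; 0.45 to 0.5 N m is tight, over 0.55 too much
- stain_jar: bystander: loose jar of dark stain, 44 mm across, 80 mm high; origin at the centre of its underside
- small_dish: bystander: loose small clear dish, 54 mm across, 30 mm high; origin at the centre of its underside
- forceps: bystander: loose dark forceps lying flat, 131 mm long, 13 mm wide, 9 mm high; origin at the centre of the underside, long axis y

How it is judged:
On the way, in this order (a step that is already met when the one before it is completed fails the run):
1. the module stands between the rails against the seal, its bolt in the mouth of the still open cam (x of module in the frame of dock above -0.1005 m and y of module in the frame of dock between -0.003 and 0.003 m and z of module in the frame of dock below 0.01 m and value of joint cam below 0.6 rad), for 0.2 s.
2. the cam has been turned about half a turn and its hook has drawn the module onto the stops (value of joint cam above 1.8 rad and x of module in the frame of dock above -0.0932 m and contact force between module and stops above 2 N), for 0.2 s.
At the end, for the whole second after the job is handed in: The module lies flat and straight in the dock (within 0.06 rad, 3 mm sideways), drawn home within 1.2 mm of the stops, the cam turned more than 1.8 rad and holding it on the stops with more than 2 N, not over 25 N, the module at rest (all of step 2 and y of module in the frame of dock between -0.003 and 0.003 m and angle between the x axis of module and the x axis of dock, either way round below 0.06 rad and angle between module's own z axis and vertical below 0.06 rad and linear speed of module below 0.01 m/s); the robot touches nothing.
It fails at once if the module is pressed on the stops with more than 25 N (overtightened or rammed) (contact force between module and stops above 25 N).
It fails at once if the module is tipped over (angle between module's own z axis and vertical above 0.6 rad).
It fails at once if the jar, the small dish or the forceps is moved by more than 20 mm (distance of any of stain_jar, small_dish, forceps from where it was at the start of the episode above 0.02 m).
It also fails if it takes over 72 s, if anything falls off the work surface, if the arm or the gripper's body presses on something with over 40 N, if the wrist force passes 120 N, or if a joint passes its speed limit or range.

## Robot

A 7-joint arm with a two-finger parallel gripper is mounted at the origin on a cart in front of the work surface, level with it; the furniture and walls round the work are solid. World frame = base frame: x ahead of the robot, y to its left, z up, the work surface at z = 0. Lengths are in m, angles in rad, forces in N, time in s.
With the tool pointing down it reaches from about 0.425 to 0.875 m from the base axis. Payload 9.9 kg.
Tool frame: the origin (TCP) lies at the very end of the fingers, on their centre line; the grasp point (between the pads) lies 19 mm behind it; z points along the fingers, y is the line along which they close (so a half turn about z gives the same grasp; the last joint's range is limited). The gripper opens to 85 mm and grips with 20 to 120 N. Pads are 22 mm wide; open, the fingers measure 114 mm over their backs; the gripper's body (76 mm by 85 mm) begins 54 mm behind the grasp point. The pads swing forward as they close: fully open they stand 13 mm farther back than shut.
Start: joints at [1.152, 0.576, 0.025, 1.437, -0.015, 1.129, -0.057], TCP at [0.222, -0.638, 0.231] pointing down, gripper open.
Joint ranges: [-2.76, 2.76], [-0.34, 2.15], [-1.52, 1.57], [0.19, 2.46], [-1.09, 4.23], [0.17, 1.99], [-2.82, 2.82]. Speed limits (rad/s): [2.22, 2.22, 3.01, 3.01, 3.14, 3.14, 3.14].

## Interface

Orientations are given as a unit quaternion [x, y, z, w].
In Python, from rig import * gives the robot as it stands.
- The arm moves only by the tool drive_tool, never from a script. Its argument "steps" is a list of rows, each an object with "delta_rot": the turn, a rotation vector about the tool's x, y, z in rad, a list of three; "slide": the shift along the tool's x, y, z in mm, a list of three; "claw": the closure, from -1 (fully open) to 1 (shut). In form: [{"delta_rot": [rx, ry, rz], "slide": [x, y, z], "claw": claw}, ...]. A call has exactly 5 rows; each row shifts and turns the commanded pose from where the row before left it, along the tool's axes as they then stand; what a row does not reach is not made up. A row lasts 1/12 s, in which the tool goes at most 41.7 mm and 7.16 degrees, less where a joint would pass 70% of its speed; a pose out of reach is approached as far as the arm can. A call is refused whole if a number of a shift passes 41.7 or a number of a turn 0.125, either way. A call with a gripper value outside its range is refused whole. The fingers move at their own pace and stop on an object; "force" is the grip in N (left out, the last holds). Time passes only in rows, so rows that do not move let the fingers close, or fill a call up. It gives the time, the measured TCP pose, the force, the opening and the grip force at its end, in the units of the state.
- state(): the state, without advancing time (a new reading comes with each control period).
- grab_frame(name): name is "side" or "top"; returns (picture, depth): 420x560x3 uint8, red, green, blue; 420x560 float32, m along the optical axis (not along the pixel's ray), 0 where there is no reading.
- get_calibration(name): a dict with "intrinsics" (3x3 intrinsics, pixels), "position" and "rotation" of the camera in the world. Camera axes: x right, y down, z forward; pixel columns grow to the right and rows downward; lengths in m; the calibration is good to about 2 mm. A picture is of the moment at which its call begins. get_calibration takes no time and is no camera call.
- hand_in(): hands the job in; it is judged then, once.
Trained networks look in the newest picture that a camera, given by its name, has taken for a name from the list of things; names that differ only in an ending like _2 or _b are one class to them, and where a whole thing is asked for, a point or a joint stands for the part that bears it (a point fixed in the world has none). Each returns a list of dicts, best first, with "score" (0 to 1); they miss things now and then, are a little off and sometimes report something else, mostly with a low value. They report only what shows in the picture. A call takes as long as a camera call.
- boxes_of(camera, target): "point" ([x, y, z] in m, in world coordinates, good to about 4 mm: the middle of the surface that is visible of it).
The state is a dict: "time_s": time; "qpos": joint angles; "joint_velocities": joint speeds; "joint_efforts": joint torques, N m; "eef_pos": TCP position; "ee_rot": TCP orientation; "contact_force": force on the tool from outside, world axes, zero at the start; "moment": the same for the moment, N m; "finger_gap": finger opening in m; "grasp_force": force on a finger pad.
Only numpy, scipy, OpenCV 4.12 (cv2) and the standard library are available. Lean on these libraries where they do the work, as an engineer would, in place of code of your own. Each camera call takes 0.05 s, during which the arm holds its last target. There are 200 camera calls.

## Working session

There is one attempt and no reset: what is moved stays moved. The work goes in short steps, Python scripts to look and compute and a tool call to move; the robot and the scene stay as the last step left them, time stands still between calls to the robot, and variables do not carry over. Pictures are saved under pics/ and viewed, at most 10 in all, crops included, and the job is handed in when it is done.

Besides the shell and the picture viewer there is one more tool, called by a JSON object that holds its "api" and its "payload". drive_tool: Moves the arm, as the interface text tells. Its arguments: {"type":"object","properties":{"steps":{"type":"array","items":{"type":"object","properties":{"delta_rot":{"type":"array","items":{"type":"number"}},"slide":{"type":"array","items":{"type":"number"}},"claw":{"type":"number"}}}},"force":{"type":"number"}},"required":["steps"]}

```bash
mkdir -p pics; ls; python3 - <<'E'
from rig import *
import cv2, numpy as np
s=state(); print({k:np.round(v,3).tolist() for k,v in s.items()})
for n in ("side","top"):
    im,d=grab_frame(n); cv2.imwrite(f"pics/{n}0.png",im[:,:,::-1]); np.save(f"{n}0.npy",d)
    c=get_calibration(n); print(n,np.round(c["position"],3),np.round(c["rotation"],3).tolist(),np.round(c["intrinsics"],1).tolist())
    for t in ("module","bolt","dock","rail_entry","seal_face","stops","cam_grip","cam_axis","cam","stain_jar","small_dish","forceps"):
        print(t,[(np.round(b["point"],4).tolist(),round(b["score"],2)) for b in boxes_of(n,t)[:2]])
print(state()["time_s"])
E
```

```text
pics
{'time_s': 0.0, 'qpos': [1.152, 0.577, 0.025, 1.438, -0.015, 1.129, -0.057], 'joint_velocities': [0.0, 0.0, 0.002, -0.001, -0.0, -0.001, -0.002], 'joint_efforts': [-0.003, -76.577, 2.249, -28.597, 0.015, 0.013, 0.0], 'eef_pos': [0.222, -0.637, 0.23], 'ee_rot': [0.986, 0.167, -0.0, -0.001], 'contact_force': [0.485, -0.326, 0.646], 'moment': [-0.006, 0.005, -0.02], 'grasp_force': 0.0, 'finger_gap': 0.085}
side [ 0.39  -1.141  0.417] [0.834, -0.049, 0.038, -0.549] [[446.3, 0.0, 282.1], [0.0, 446.3, 202.2], [0.0, 0.0, 1.0]]
module [([0.5176, -0.48, 0.0275], 0.97), ([0.5294, -0.2528, 0.0631], 0.19)]
bolt [([0.517, -0.4767, 0.0339], 0.67)]
dock [([0.4665, -0.2242, 0.0061], 0.62), ([0.5163, -0.4765, 0.0301], 0.31)]
rail_entry [([0.472, -0.2281, 0.0077], 0.87)]
seal_face []
stops []
cam_grip [([0.5262, -0.2565, 0.0663], 0.81)]
cam_axis [([0.5285, -0.2571, 0.0383], 0.93)]
cam [([0.6335, -0.3747, 0.0122], 0.63)]
stain_jar [([0.3367, -0.4058, 0.0446], 0.88)]
small_dish [([0.4858, -0.2449, 0.0239], 0.75), ([0.6346, -0.3731, 0.0147], 0.48)]
forceps [([0.3834, -0.5979, 0.0028], 0.68)]
top [ 0.375 -0.392  0.928] [0.707, -0.704, 0.042, -0.055] [[394.5, 0.0, 280.3], [0.0, 394.5, 210.5], [0.0, 0.0, 1.0]]
module [([0.511, -0.4623, 0.0322], 0.65)]
bolt [([0.5153, -0.4654, 0.0289], 0.93)]
dock [([0.4595, -0.2029, 0.0046], 0.56)]
rail_entry [([0.458, -0.2024, 0.0034], 0.74)]
seal_face []
stops []
cam_grip [([0.5315, -0.2466, 0.0751], 0.49), ([0.5252, -0.2523, 0.0409], 0.31)]
cam_axis [([0.5282, -0.2572, 0.0449], 0.66)]
cam [([0.5242, -0.2538, 0.044], 0.84), ([0.5139, -0.4654, 0.0309], 0.65)]
stain_jar [([0.3371, -0.3903, 0.0805], 0.85)]
small_dish [([0.6316, -0.3652, 0.018], 0.48)]
forceps [([0.3818, -0.5927, 0.0055], 0.58)]
1.3
```

View pictures.

View pics/top0.png

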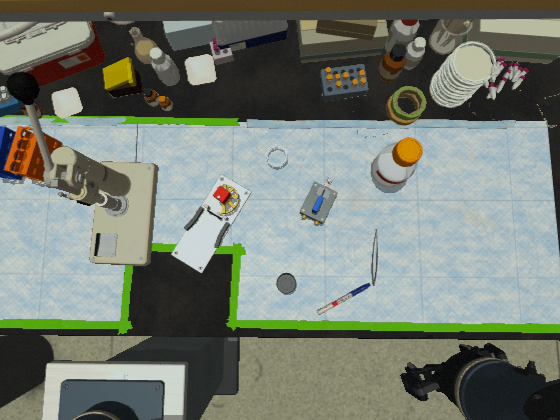

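View pics/side0.png

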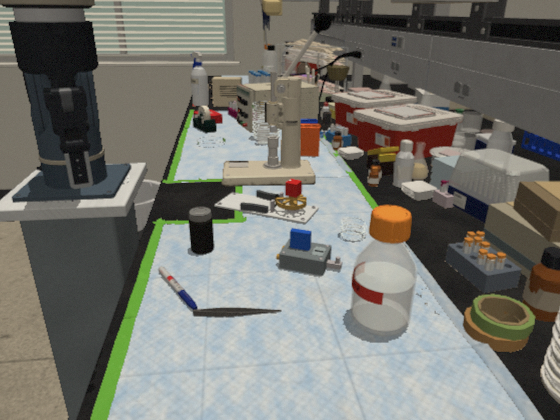

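```bash
cat > h.py <<'E'
from rig import *
import cv2, numpy as np
from scipy.spatial.transform import Rotation as R
def cloud(n,im=None,d=None):
    if d is None: im,d=grab_frame(n)
    c=get_calibration(n); K=np.array(c["intrinsics"]); q=np.array(c["rotation"])
    M=R.from_quat(q).as_matrix() if q.size==4 else q
    v,u=np.mgrid[:d.shape[0],:d.shape[1]]
    p=np.stack([(u-K[0,2])/K[0,0]*d,(v-K[1,2])/K[1,1]*d,d],-1)@M.T+np.array(c["position"])
    p[d==0]=np.nan
    return im,p
def proj(n,P):
    c=get_calibration(n); K=np.array(c["intrinsics"]); M=R.from_quat(c["rotation"]).as_matrix()
    q=(np.atleast_2d(P)-np.array(c["position"]))@M@K.T
    return q[:,:2]/q[:,2:]
def rect(m,p):
    xy=p[m][:,:2].astype(np.float32)*1000
    (c,s,a)=cv2.minAreaRect(xy); med=np.median(p[m],0)
    return np.round(c,1),np.round(s,1),round(a,1),np.round(med,4),m.sum()
E
python3 - <<'E'
from h import *
for n in ("top","side"):
    im=cv2.imread(f"pics/{n}0.png")[:,:,::-1]; im,p=cloud(n,im,np.load(f"{n}0.npy"))
    hsv=cv2.cvtColor(np.ascontiguousarray(im),cv2.COLOR_RGB2HSV).astype(int); H,S,V=np.moveaxis(hsv,2,0)
    X,Y,Z=np.moveaxis(p,2,0)
    fin=(abs(X-.515)<.08)&(abs(Y+.475)<.08)&(Z>.04)&(H>100)&(H<130)&(S>140)
    print(n,"fin",rect(fin,p)); 
    print(" fintop",rect(fin&(Z>.058),p), np.nanpercentile(Z[fin],[5,50,95]))
    blk=(abs(X-.515)<.08)&(abs(Y+.475)<.08)&(Z>.022)&(Z<.036); print(" block",rect(blk,p))
    kn=(abs(X-.527)<.06)&(abs(Y+.255)<.06)&(Z>.045)&((H<8)|(H>172))&(S>140)
    print(" knob",rect(kn,p)," top",rect(kn&(Z>.07),p),np.nanpercentile(Z[kn],[5,50,95]))
    tab=(abs(X-.4)<.05)&(abs(Y+.45)<.05); print(" table z",np.nanmedian(Z[tab]))
    for nm,x,y in (("dish",.634,-.37),("jar",.337,-.4)):
        m=(abs(X-x)<.05)&(abs(Y-y)<.05)&(Z>.012); print(nm,rect(m,p))
im=cv2.imread("pics/top0.png")
cv2.imwrite("pics/crop0.png",cv2.resize(im[165:285,150:350],None,fx=4,fy=4,interpolation=cv2.INTER_NEAREST))
E
```

```text
top fin (array([ 510.7, -457.4]), array([10.9, 34.3]), 63.5, array([ 0.5095, -0.4563,  0.0645]), np.int64(88))
 fintop (array([ 510.9, -457.5]), array([10.9, 33.9]), 63.5, array([ 0.5097, -0.4565,  0.0647]), np.int64(83)) [0.05810254 0.06450062 0.06745049]
 block (array([ 526.4, -465. ]), array([ 59.9, 108.8]), 64.6, array([ 0.5217, -0.4633,  0.0299]), np.int64(813))
 knob (array([ 529.9, -244.3]), array([27.5, 26.8]), 54.9, array([ 0.5291, -0.2466,  0.0754]), np.int64(173))  top (array([ 530. , -244.2]), array([27.3, 26.7]), 54.9, array([ 0.5302, -0.245 ,  0.0757]), np.int64(148)) [0.05739815 0.07535742 0.07813415]
 table z -0.0006815733298269899
dish (array([ 645.8, -369.9]), array([99.9, 75.4]), 89.7, array([ 0.6618, -0.3691,  0.5175]), np.int64(1848))
jar (array([ 336.9, -388.5]), array([42.6, 39. ]), 0.2, array([ 0.3377, -0.3886,  0.0789]), np.int64(317))
side fin (array([ 510.2, -461. ]), array([12.5, 35.6]), 61.7, array([ 0.5094, -0.4636,  0.055 ]), np.int64(303))
 fintop (array([ 510.8, -460.9]), array([11.9, 34.5]), 62.4, array([ 0.5105, -0.4629,  0.064 ]), np.int64(126)) [0.04133826 0.05504483 0.06589004]
 block (array([ 529.3, -468.5]), array([ 63.3, 102. ]), 63.6, array([ 0.5223, -0.4764,  0.0303]), np.int64(828))
 knob (array([ 529.9, -248.3]), array([30.8, 29.3]), 46.9, array([ 0.5272, -0.255 ,  0.0657]), np.int64(234))  top (array([ 530. , -247.1]), array([29.8, 28.3]), 50.0, array([ 0.5292, -0.252 ,  0.0759]), np.int64(90)) [0.04901784 0.06570801 0.07694369]
 table z -6.157641374815448e-05
dish (array([ 632.6, -363.6]), array([51.4, 52.7]), 6.1, array([ 0.6345, -0.371 ,  0.0224]), np.int64(140))
jar (array([ 337.6, -392.3]), array([42.1, 40.7]), 58.1, array([ 0.3374, -0.4057,  0.0533]), np.int64(930))
```

View pics/crop0.png

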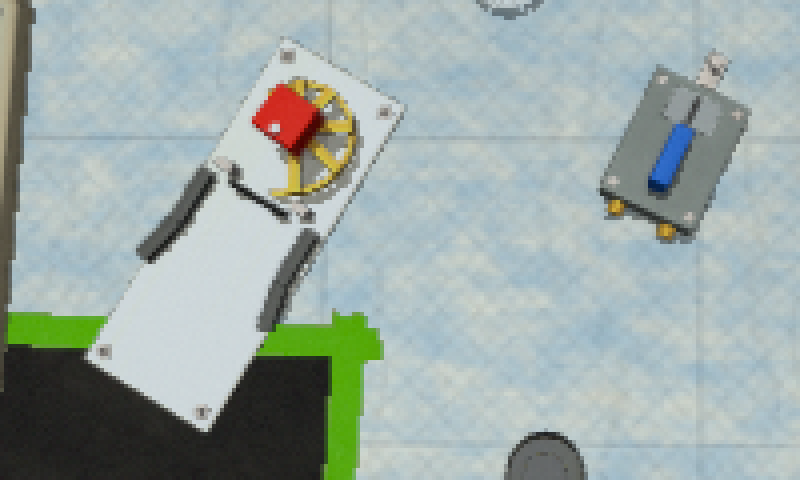

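```bash
cat > dock.py <<'E'
from h import *
from scipy.optimize import least_squares
# fit the plate outline: model corners projected vs. mask by soft distance on contour points
def fit(n,im,p,show=False):
    hsv=cv2.cvtColor(np.ascontiguousarray(im),cv2.COLOR_RGB2HSV).astype(int); H,S,V=np.moveaxis(hsv,2,0)
    X,Y,Z=np.moveaxis(p,2,0)
    m=((S<22)&(V>185)&(abs(X-.46)<.17)&(abs(Y+.21)<.12)&(abs(Z-.006)<.012)).astype(np.uint8)
    k,l,st,_=cv2.connectedComponentsWithStats(m,connectivity=4); i=1+np.argmax(st[1:,4]); m=(l==i)
    return m
E
python3 - <<'E'
from dock import *
out=[]
for n in ("top","side"):
    im=cv2.imread(f"pics/{n}0.png")[:,:,::-1]; im,p=cloud(n,im,np.load(f"{n}0.npy"))
    m=fit(n,im,p); print(n,rect(m,p),np.nanmedian(p[m][:,2]))
    # outline at plate height
    c=get_calibration(n);K=np.array(c["intrinsics"]);M=R.from_quat(c["rotation"]).as_matrix();o=np.array(c["position"])
    v,u=np.nonzero(m); r=np.c_[(u-K[0,2])/K[0,0],(v-K[1,2])/K[1,1],np.ones(len(u))]@M.T
    q=o+r*((.006-o[2])/r[:,2])[:,None]
    (cc,s,a)=cv2.minAreaRect((q[:,:2]*1000).astype(np.float32)); print(cc,s,a)
    o=im.copy(); o[m]=(255,0,255); u0,u1,v0,v1=u.min()-15,u.max()+15,v.min()-15,v.max()+15
    out.append(cv2.resize(o[v0:v1,u0:u1],(390,500),interpolation=cv2.INTER_NEAREST))
cv2.imwrite("pics/mask.png",np.hstack(out)[:,:,::-1])
E
```

```text
top (array([ 515.6, -207.2]), array([133.8, 292.1]), 60.5, array([ 0.4697, -0.2036,  0.0051]), np.int64(3073)) 0.005059880040309661
(514.5490112304688, -207.81326293945312) (132.06329345703125, 290.27685546875) 60.71090316772461
side (array([ 574.1, -207.9]), array([241. , 116.7]), 86.0, array([ 5.959e-01, -2.494e-01,  1.000e-04]), np.int64(971)) 6.174971802053175e-05
(572.2133178710938, -222.67352294921875) (236.48193359375, 114.07726287841797) 85.57725524902344
```

View pics/mask.png

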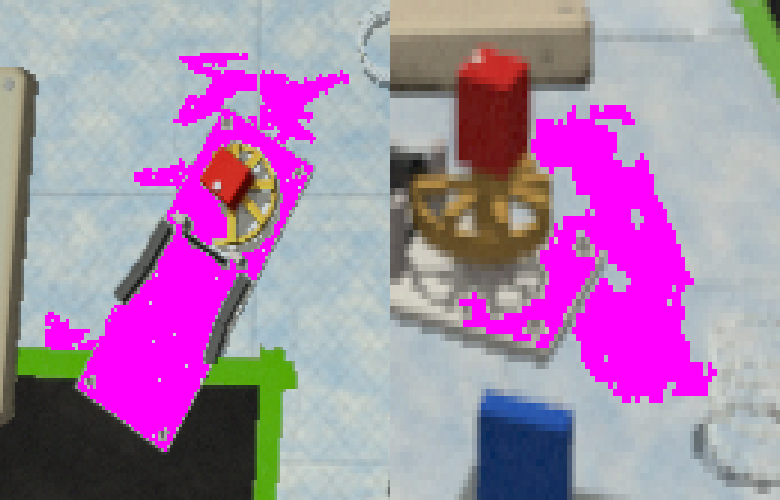

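```bash
cat > fit.py <<'E'
from h import *
from scipy.optimize import differential_evolution as DE
from scipy.ndimage import map_coordinates as mc
def edgefit(n,im,segs,x0,span=(.012,.012,.08)):
    g=cv2.GaussianBlur(np.ascontiguousarray(im),(0,0),.8).astype(float)
    gx=np.stack([cv2.Sobel(g[:,:,k],cv2.CV_64F,1,0) for k in range(3)],-1); gy=np.stack([cv2.Sobel(g[:,:,k],cv2.CV_64F,0,1) for k in range(3)],-1)
    t=np.linspace(0,1,80)[:,None]; S=[(a+(b-a)*t) for a,b in segs]
    def cost(v):
        c,s=np.cos(v[2]),np.sin(v[2]); tot=0
        for P in S:
            W=np.c_[v[0]+c*P[:,0]-s*P[:,1],v[1]+s*P[:,0]+c*P[:,1],P[:,2]]
            q=proj(n,W); d=q[-1]-q[0]; d/=np.linalg.norm(d); nn=np.array([-d[1],d[0]])
            f=sum(np.minimum(abs(nn[0]*mc(gx[:,:,k],q[:,::-1].T,order=1)+nn[1]*mc(gy[:,:,k],q[:,::-1].T,order=1)),150) for k in range(3))
            tot+=f.mean()
        return -tot
    r=DE(cost,[(a-h,a+h) for a,h in zip(x0,span)],seed=1,maxiter=40,popsize=12,tol=1e-4)
    return r.x,r.fun/len(S)
def box(x0,x1,y0,y1,z):
    c=[np.array([a,b,z]) for a,b in ((x0,y0),(x1,y0),(x1,y1),(x0,y1))]
    return [(c[i],c[(i+1)%4]) for i in range(4)]
E
python3 - <<'E'
from fit import *
for n in ("top","side"):
    im=cv2.imread(f"pics/{n}0.png")[:,:,::-1]
    pl=box(-.178,.046,-.043,.043,.006)
    if n=="side": pl=[pl[i] for i in (0,1,3)]
    v,f=edgefit(n,im,pl,(.527,-.248,-.555),(.015,.015,.08)); print(n,"dock",np.round(v[:2],4),np.round(np.degrees(v[2]),2),f)
    v,f=edgefit(n,im,box(-.03,.05,-.03,.03,.03),(.511,-.459,-.46)); print(n,"module",np.round(v[:2],4),np.round(np.degrees(v[2]),2),f)
    v,f=edgefit(n,im,box(-.018,.018,-.006,.006,.065),(.511,-.459,-.46)); print(n,"fin",np.round(v[:2],4),np.round(np.degrees(v[2]),2),f)
    v,f=edgefit(n,im,box(-.014,.014,-.014,.014,.076),(.530,-.247,-.6),(.012,.012,.4)); print(n,"knob",np.round(v[:2],4),np.round(np.degrees(v[2]),2),f)
E
```

```text
Traceback (most recent call last):
  File "fit.py", line 16, in edgefit
    r=DE(cost,[(a-h,a+h) for a,h in zip(x0,span)],seed=1,maxiter=40,popsize=12,tol=1e-4)
  File "fit.py", line 12, in cost
    q=proj(n,W); d=q[-1]-q[0]; d/=np.linalg.norm(d); nn=np.array([-d[1],d[0]])
  File "h.py", line 13, in proj
    c=get_calibration(n); K=np.array(c["intrinsics"]); M=R.from_quat(c["rotation"]).as_matrix()
ValueError: time passes only in moves, steps and waits
```

```bash
sed -i 's/^def proj/import functools\nget_calibration=functools.lru_cache(get_calibration)\ndef proj/' h.py
cat > run1.py <<'E'
from fit import *
for n in ("top","side"):
    im=cv2.imread(f"pics/{n}0.png")[:,:,::-1]
    pl=box(-.178,.046,-.043,.043,.006)
    if n=="side": pl=[pl[i] for i in (0,1,3)]
    v,f=edgefit(n,im,pl,(.527,-.248,-.555),(.015,.015,.08)); print(n,"dock",np.round(v[:2],4),np.round(np.degrees(v[2]),2),f)
    v,f=edgefit(n,im,box(-.03,.05,-.03,.03,.03),(.511,-.459,-.46)); print(n,"module",np.round(v[:2],4),np.round(np.degrees(v[2]),2),f)
    v,f=edgefit(n,im,box(-.018,.018,-.006,.006,.065),(.511,-.459,-.46)); print(n,"fin",np.round(v[:2],4),np.round(np.degrees(v[2]),2),f)
    v,f=edgefit(n,im,box(-.014,.014,-.014,.014,.076),(.530,-.247,-.6),(.012,.012,.4)); print(n,"knob",np.round(v[:2],4),np.round(np.degrees(v[2]),2),f)
E
python3 run1.py; python3 -c "
from rig import *
print(state()['time_s'])"
```

```text
top dock [ 0.5299 -0.2421] -29.58 -323.43854275736055
top module [ 0.5123 -0.4585] -25.44 -398.95372283045725
top fin [ 0.5118 -0.4585] -26.86 -338.65438107640466
top knob [ 0.5301 -0.2423] -31.34 -338.1016071229885
side dock [ 0.5288 -0.2423] -30.29 -408.8556029104234
side module [ 0.5109 -0.4574] -28.3 -364.1891355847567
side fin [ 0.5107 -0.4617] -21.77 -368.31308974936803
side knob [ 0.5306 -0.2442] -46.46 -326.24205544519486
1.3
```

{"api": "drive_tool", "payload": {"steps": [{"delta_rot": [0,0,0.12],"slide": [0,0,0],"claw": -1},{"delta_rot": [0,0,0.12],"slide": [0,0,0],"claw": -1},{"delta_rot": [0,0,0.12],"slide": [0,0,0],"claw": -1},{"delta_rot": [0,0,0.12],"slide": [0,0,0],"claw": -1},{"delta_rot": [0,0,0.12],"slide": [0,0,0],"claw": -1}], "force": 40}}

```text
time_s: 1.72
eef_pos: [0.2218, -0.6375, 0.2313]
ee_rot: [0.991, -0.135, 0.0, 0.0]
contact_force: [0.4, 0.3, 0.5]
finger_gap: 0.0857
grasp_force: 0.0
```

{"api": "drive_tool", "payload": {"steps": [{"delta_rot": [0,0,0.1],"slide": [0,0,0],"claw": -1},{"delta_rot": [0,0,0.095],"slide": [0,0,0],"claw": -1},{"delta_rot": [0,0,0],"slide": [18,-29,0],"claw": -1},{"delta_rot": [0,0,0],"slide": [18,-29,0],"claw": -1},{"delta_rot": [0,0,0],"slide": [18,-29,0],"claw": -1}]}}

```text
time_s: 2.13
eef_pos: [0.3094, -0.5831, 0.2313]
ee_rot: [0.973, -0.229, 0.0, 0.0]
contact_force: [0.9, -0.1, 0.4]
finger_gap: 0.0855
grasp_force: 0.0
```

{"api": "drive_tool", "payload": {"steps": [{"delta_rot": [0,0,0],"slide": [18,-29,0],"claw": -1},{"delta_rot": [0,0,0],"slide": [18,-29,0],"claw": -1},{"delta_rot": [0,0,0],"slide": [18,-29,0],"claw": -1},{"delta_rot": [0,0,0],"slide": [18,-29,0],"claw": -1},{"delta_rot": [0,0,0],"slide": [18,-29,0],"claw": -1}]}}

```text
time_s: 2.55
eef_pos: [0.4552, -0.4925, 0.2315]
ee_rot: [0.974, -0.228, 0.0, 0.0]
contact_force: [1.4, -0.8, -0.5]
finger_gap: 0.0856
grasp_force: 0.0
```

{"api": "drive_tool", "payload": {"steps": [{"delta_rot": [0,0,0],"slide": [18,-29,0],"claw": -1},{"delta_rot": [0,0,0],"slide": [18,-29,0],"claw": -1},{"delta_rot": [0,0,0],"slide": [0,0,20],"claw": -1},{"delta_rot": [0,0,0],"slide": [0,0,20],"claw": -1},{"delta_rot": [0,0,0],"slide": [0,0,0],"claw": -1}]}}

```text
time_s: 2.97
eef_pos: [0.5112, -0.4554, 0.1874]
ee_rot: [0.974, -0.227, -0.003, -0.001]
contact_force: [-0.2, 1.1, -0.1]
finger_gap: 0.0853
grasp_force: 0.0
```

```bash
cat >> h.py <<'E'
def st():
    s=state(); M=R.from_quat(s["ee_rot"]).as_matrix()
    print("t",round(s["time_s"],2),"p",np.round(np.array(s["eef_pos"])*1000,1),"yaw",round(np.degrees(np.arctan2(M[1,0],M[0,0])),2),"tiltz",np.round(M[:2,2],4),"q7",round(s["qpos"][6],3),"F",np.round(s["contact_force"],2),"Mo",np.round(s["moment"],3),"gap",round(s["finger_gap"]*1000,1),"gf",round(s["grasp_force"],1))
    return s,M
def go(x,y,z,yawdeg):
    s,M=st(); d=np.array([x,y,z])-np.array(s["eef_pos"])
    dy=np.radians((np.degrees(np.arctan2(M[1,0],M[0,0]))-yawdeg+180)%360-180)
    f=R.from_euler("z",yawdeg,degrees=True).as_matrix()@np.diag([1,-1,-1])
    print("rotz first",round(dy,4),"then slide mm",np.round(f.T@d*1000,1))
E
python3 - <<'E'
from h import *
go(.5115,-.459,.037,-26.5); print(np.round(state()["qpos"],3))
E
```

```text
t 2.97 p [ 511.2 -455.4  187.4] yaw -26.27 tiltz [-0.0045  0.0039] q7 -1.241 F [-0.17  1.1  -0.07] Mo [ 0.037  0.073 -0.001] gap 85.3 gf 0.0
rotz first 0.0041 then slide mm [  1.8   3.1 150.4]
[ 0.536  0.64   0.22   1.465 -0.15   1.06  -1.241]
```

{"api": "drive_tool", "payload": {"steps": [{"delta_rot": [0,0,0.004],"slide": [2,3,35],"claw": -1},{"delta_rot": [0,0,0],"slide": [0,0,35],"claw": -1},{"delta_rot": [0,0,0],"slide": [0,0,35],"claw": -0.5},{"delta_rot": [0,0,0],"slide": [0,0,25],"claw": -0.5},{"delta_rot": [0,0,0],"slide": [0,0,17],"claw": -0.3}]}}

```text
time_s: 3.38
eef_pos: [0.5112, -0.4609, 0.0422]
ee_rot: [0.973, -0.23, -0.001, -0.001]
contact_force: [-0.7, 0.2, -0.3]
finger_gap: 0.0556
grasp_force: 0.0
```

{"api": "drive_tool", "payload": {"steps": [{"delta_rot": [0,0,0],"slide": [0,0,0],"claw": 0},{"delta_rot": [0,0,0],"slide": [0,0,0],"claw": 0.3},{"delta_rot": [0,0,0],"slide": [0,0,0],"claw": 0.5},{"delta_rot": [0,0,0],"slide": [0,0,0],"claw": 1},{"delta_rot": [0,0,0],"slide": [0,0,0],"claw": 1}]}}

```text
time_s: 3.8
eef_pos: [0.5133, -0.4618, 0.0463]
ee_rot: [0.973, -0.23, 0.001, 0.0]
contact_force: [0.2, 1.5, 5.0]
finger_gap: 0.0115
grasp_force: 44.4
```

{"api": "drive_tool", "payload": {"steps": [{"delta_rot": [0,0,0],"slide": [0,0,0],"claw": 1},{"delta_rot": [0,0,0],"slide": [0,0,0],"claw": 1},{"delta_rot": [0,0,0],"slide": [0,0,0],"claw": 1},{"delta_rot": [0,0,0],"slide": [0,0,0],"claw": 1},{"delta_rot": [0,0,0],"slide": [0,0,0],"claw": 1}]}}

```text
time_s: 4.22
eef_pos: [0.5133, -0.4617, 0.0462]
ee_rot: [0.973, -0.23, 0.001, 0.0]
contact_force: [0.3, 1.7, 8.1]
finger_gap: 0.0107
grasp_force: 44.8
```

```bash
python3 - <<'E'
from h import *
go(.5115,-.459,.036,-26.5)
for n in ("top","side"):
    im,p=cloud(n); cv2.imwrite(f"pics/{n}1.png",im[:,:,::-1])
a,b=[cv2.imread(f"pics/{n}1.png") for n in("top","side")]
cv2.imwrite("pics/g1.png",np.hstack([cv2.resize(a[150:260,250:390],(400,314)),cv2.resize(b[200:310,240:380],(400,314))]))
E
```

```text
t 4.22 p [ 513.3 -461.7   46.2] yaw -26.58 tiltz [ 0.0024 -0.0015] q7 -1.212 F [0.29 1.69 8.11] Mo [ 0.22  -0.012  0.006] gap 10.7 gf 44.8
rotz first -0.0014 then slide mm [-2.8 -1.6 10.2]
```

View pics/g1.png

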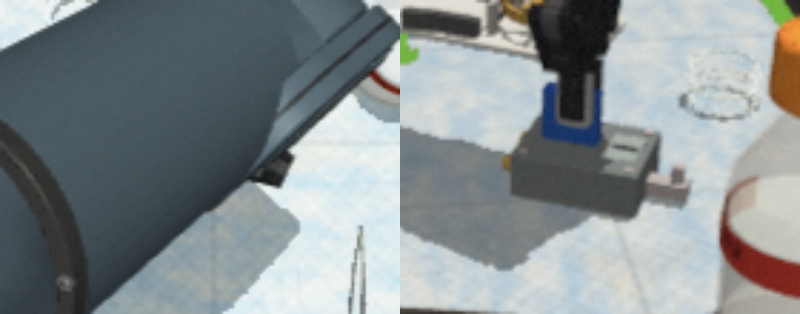

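{"api": "drive_tool", "payload": {"steps": [{"delta_rot": [0,0,0],"slide": [0,0,0],"claw": 0.3},{"delta_rot": [0,0,0],"slide": [0,0,0],"claw": 0.3},{"delta_rot": [0,0,0],"slide": [-2,0,4],"claw": 0.3},{"delta_rot": [0,0,0],"slide": [-1,0,4],"claw": 0.3},{"delta_rot": [0,0,0],"slide": [0,0,0],"claw": 0.3}]}}

```text
time_s: 4.73
eef_pos: [0.5087, -0.4593, 0.0351]
ee_rot: [0.973, -0.23, -0.001, -0.0]
contact_force: [-1.0, 0.8, 0.2]
finger_gap: 0.03
grasp_force: 0.0
```

{"api": "drive_tool", "payload": {"steps": [{"delta_rot": [0,0,0],"slide": [0,0,0],"claw": 0.5},{"delta_rot": [0,0,0],"slide": [0,0,0],"claw": 1},{"delta_rot": [0,0,0],"slide": [0,0,0],"claw": 1},{"delta_rot": [0,0,0],"slide": [0,0,0],"claw": 1},{"delta_rot": [0,0,0],"slide": [0,0,0],"claw": 1}]}}

```text
time_s: 5.15
eef_pos: [0.5096, -0.4597, 0.0361]
ee_rot: [0.973, -0.23, -0.0, -0.0]
contact_force: [1.2, -0.4, -2.6]
finger_gap: 0.0112
grasp_force: 40.1
```

```bash
python3 - <<'E'
from h import *
st()
E
```

```text
t 5.15 p [ 509.6 -459.7   36.1] yaw -26.59 tiltz [-0.0002  0.0002] q7 -1.209 F [ 1.19 -0.42 -2.58] Mo [ 0.051 -0.031  0.041] gap 11.2 gf 40.1
```

{"api": "drive_tool", "payload": {"steps": [{"delta_rot": [0,0,0],"slide": [0,0,-10],"claw": 1},{"delta_rot": [0,0,0],"slide": [0,0,-20],"claw": 1},{"delta_rot": [0,0,0],"slide": [0,0,-20],"claw": 1},{"delta_rot": [0,0,0],"slide": [0,0,-20],"claw": 1},{"delta_rot": [0,0,0.056],"slide": [0,0,0],"claw": 1}]}}

```text
time_s: 5.57
eef_pos: [0.511, -0.4618, 0.1113]
ee_rot: [0.966, -0.257, 0.003, 0.001]
contact_force: [0.6, -0.5, -2.6]
finger_gap: 0.0115
grasp_force: 40.0
```

{"api": "drive_tool", "payload": {"steps": [{"delta_rot": [0,0,0],"slide": [-12,-10,0],"claw": 1},{"delta_rot": [0,0,0],"slide": [-25,-21,0],"claw": 1},{"delta_rot": [0,0,0],"slide": [-25,-21,0],"claw": 1},{"delta_rot": [0,0,0],"slide": [-25,-21,0],"claw": 1},{"delta_rot": [0,0,0],"slide": [-25,-21,0],"claw": 1}]}}

```text
time_s: 5.98
eef_pos: [0.4584, -0.3214, 0.1069]
ee_rot: [0.966, -0.257, 0.0, -0.0]
contact_force: [0.4, 0.6, -3.7]
finger_gap: 0.0113
grasp_force: 39.9
```

{"api": "drive_tool", "payload": {"steps": [{"delta_rot": [0,0,0],"slide": [-25,-21,0],"claw": 1},{"delta_rot": [0,0,0],"slide": [-25,-21,0],"claw": 1},{"delta_rot": [0,0,0],"slide": [-25,-21,0],"claw": 1},{"delta_rot": [0,0,0],"slide": [-25,-21,0],"claw": 1},{"delta_rot": [0,0,0],"slide": [-12,-10,0],"claw": 1}]}}

```text
time_s: 6.4
eef_pos: [0.4067, -0.1817, 0.1067]
ee_rot: [0.967, -0.256, -0.001, -0.001]
contact_force: [-1.3, 1.1, -2.9]
finger_gap: 0.0113
grasp_force: 39.9
```

{"api": "drive_tool", "payload": {"steps": [{"delta_rot": [0,0,0],"slide": [-6,-5,0],"claw": 1},{"delta_rot": [0,0,0],"slide": [-6,-5,0],"claw": 1},{"delta_rot": [0,0,0],"slide": [0,0,0],"claw": 1},{"delta_rot": [0,0,0],"slide": [0,0,0],"claw": 1},{"delta_rot": [0,0,0],"slide": [0,0,0],"claw": 1}]}}

```text
time_s: 6.82
eef_pos: [0.4039, -0.1719, 0.1065]
ee_rot: [0.966, -0.258, 0.001, 0.0]
contact_force: [-1.0, -0.1, -3.5]
finger_gap: 0.0113
grasp_force: 39.9
```

```bash
python3 - <<'E'
from h import *
go(.4028,-.1696,.0425,-29.8)
for n in ("top","side"):
    im,p=cloud(n); cv2.imwrite(f"pics/{n}2.png",im[:,:,::-1])
a,b=[cv2.imread(f"pics/{n}2.png") for n in("top","side")]
cv2.imwrite("pics/g2.png",np.hstack([cv2.resize(a[165:285,150:260],(400,436)),cv2.resize(b[130:230,210:330],(400,436))]))
E
```

```text
t 6.82 p [ 403.9 -171.9  106.5] yaw -29.87 tiltz [ 0.0009 -0.0008] q7 -1.584 F [-0.97 -0.06 -3.5 ] Mo [0.012 0.016 0.041] gap 11.3 gf 39.9
rotz first -0.0011 then slide mm [-2.1 -1.4 64. ]
```

View pics/g2.png

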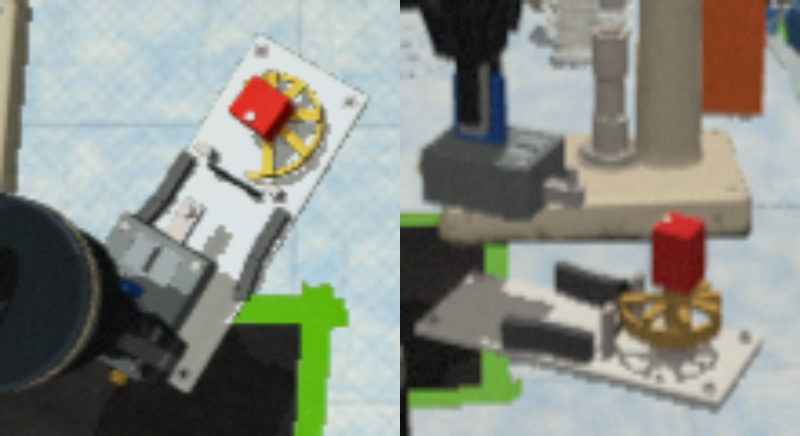

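{"api": "drive_tool", "payload": {"steps": [{"delta_rot": [0,0,0],"slide": [-2,-1.5,14],"claw": 1},{"delta_rot": [0,0,0],"slide": [0,0,14],"claw": 1},{"delta_rot": [0,0,0],"slide": [0,0,8],"claw": 1},{"delta_rot": [0,0,0],"slide": [0,0,0],"claw": 1},{"delta_rot": [0,0,0],"slide": [0,0,0],"claw": 1}]}}

```text
time_s: 7.33
eef_pos: [0.4021, -0.1689, 0.0701]
ee_rot: [0.966, -0.258, -0.001, 0.0]
contact_force: [0.4, 0.8, -2.9]
finger_gap: 0.0113
grasp_force: 39.8
```

```bash
cat > meas.py <<'E'
from fit import *
def meas(tag,dz=0,D=(.5295,-.2422,-29.8)):
    s,M=st(); t=np.array(s["eef_pos"]); zt=t[2]-.0361+.030; yaw=np.arctan2(M[1,0],M[0,0])
    c,sn=np.cos(np.radians(D[2])),np.sin(np.radians(D[2]))
    f=lambda x,y:np.round(1000*np.array([c*(x-D[0])+sn*(y-D[1]),-sn*(x-D[0])+c*(y-D[1])]),1)
    print("tcp in dock",f(t[0],t[1]))
    for n in ("top","side"):
        im,_=grab_frame(n); cv2.imwrite(f"pics/{n}{tag}.png",im[:,:,::-1])
        b=box(-.03,.05,-.03,.03,zt)
        if n=="top": b=[(b[0][0]*.3+b[0][1]*.7,b[0][1]),b[1],(b[2][0],b[2][0]*.3+b[2][1]*.7)]
        else: b=[b[0],b[1]]
        v,_=edgefit(n,im,b,(t[0],t[1],yaw),(.008,.008,.06)); print(n,"module in dock",f(v[0],v[1]),"yaw-dock",round(np.degrees(v[2])-D[2],2),"tcp yaw",round(np.degrees(yaw)-D[2],2))
E
python3 -c "
from meas import *
meas('3')"
```

```text
t 7.33 p [ 402.1 -168.9   70.1] yaw -29.85 tiltz [-0.0011  0.0002] q7 -1.559 F [ 0.37  0.82 -2.95] Mo [-0.038  0.08  -0.005] gap 11.3 gf 39.8
tcp in dock [-147.     0.3]
top module in dock [-144.9    0.8] yaw-dock 1.57 tcp yaw -0.05
side module in dock [-150.     0.4] yaw-dock 0.58 tcp yaw -0.05
```

{"api": "drive_tool", "payload": {"steps": [{"delta_rot": [0,0,0],"slide": [0,0,10],"claw": 1},{"delta_rot": [0,0,0],"slide": [0,0,10],"claw": 1},{"delta_rot": [0,0,0],"slide": [0,0,7],"claw": 1},{"delta_rot": [0,0,0],"slide": [0,0,1],"claw": 1},{"delta_rot": [0,0,0],"slide": [0,0,0],"claw": 1}]}}

```text
time_s: 7.85
eef_pos: [0.4023, -0.1685, 0.0424]
ee_rot: [0.966, -0.257, -0.0, -0.0]
contact_force: [0.1, 0.9, -2.7]
finger_gap: 0.0114
grasp_force: 39.9
```

```bash
python3 -c "
from meas import *
meas('4')"
```

```text
t 7.85 p [ 402.3 -168.5   42.4] yaw -29.81 tiltz [-0.0002  0.0001] q7 -1.54 F [ 0.06  0.88 -2.71] Mo [ 0.084  0.07  -0.017] gap 11.4 gf 39.9
tcp in dock [-147.     0.7]
top module in dock [-143.7   -0. ] yaw-dock -3.45 tcp yaw -0.01
side module in dock [-148.8   -2.7] yaw-dock 3.38 tcp yaw -0.01
```

{"api": "drive_tool", "payload": {"steps": [{"delta_rot": [0,0,0],"slide": [4,0,0],"claw": 1},{"delta_rot": [0,0,0],"slide": [4,0,0],"claw": 1},{"delta_rot": [0,0,0],"slide": [4,0,0],"claw": 1},{"delta_rot": [0,0,0],"slide": [4,0,0],"claw": 1},{"delta_rot": [0,0,0],"slide": [4,0,0],"claw": 1}]}}

```text
time_s: 8.37
eef_pos: [0.4196, -0.1787, 0.0423]
ee_rot: [0.966, -0.257, -0.0, 0.0]
contact_force: [-2.0, -1.7, -3.9]
finger_gap: 0.0115
grasp_force: 39.9
```

```bash
cat >> h.py <<'E'
def dk(D=(.5295,-.2422,-29.8)):
    s,M=st(); T=R.from_euler("z",D[2],degrees=True).as_matrix().T
    print("dock tcp",np.round(T@(np.array(s["eef_pos"])-[D[0],D[1],0])*1000,1),"F dock",np.round(T@np.array(s["contact_force"]),2))
    return s
E
python3 -c "
from h import *
dk()"
```

```text
t 8.37 p [ 419.6 -178.7   42.3] yaw -29.83 tiltz [-0.0007  0.    ] q7 -1.537 F [-2.05 -1.68 -3.91] Mo [-0.084  0.289  0.03 ] gap 11.5 gf 39.9
dock tcp [-126.9    0.5   42.3] F dock [-0.94 -2.48 -3.91]
```

{"api": "drive_tool", "payload": {"steps": [{"delta_rot": [0,0,0],"slide": [2,0.7,0],"claw": 1},{"delta_rot": [0,0,0],"slide": [3,0,0],"claw": 1},{"delta_rot": [0,0,0],"slide": [3,0,0],"claw": 1},{"delta_rot": [0,0,0],"slide": [2,0,0],"claw": 1},{"delta_rot": [0,0,0],"slide": [0,0,0],"claw": 1}]}}

```text
time_s: 8.78
eef_pos: [0.4286, -0.1842, 0.0423]
ee_rot: [0.966, -0.257, 0.0, 0.0]
contact_force: [-0.0, -0.3, -3.6]
finger_gap: 0.0115
grasp_force: 39.9
```

```bash
python3 -c "
from h import *
dk()"
```

```text
t 8.78 p [ 428.6 -184.2   42.3] yaw -29.8 tiltz [ 0.0007 -0.0003] q7 -1.535 F [-0.   -0.27 -3.55] Mo [0.03  0.005 0.039] gap 11.5 gf 39.9
dock tcp [-116.4    0.2   42.3] F dock [ 0.13 -0.24 -3.55]
```

{"api": "drive_tool", "payload": {"steps": [{"delta_rot": [0,0,0],"slide": [3,0,0.3],"claw": 1},{"delta_rot": [0,0,0],"slide": [3,0,0],"claw": 1},{"delta_rot": [0,0,0],"slide": [3,0,0],"claw": 1},{"delta_rot": [0,0,0],"slide": [3,0,0],"claw": 1},{"delta_rot": [0,0,0],"slide": [0,0,0],"claw": 1}]}}

```text
time_s: 9.2
eef_pos: [0.4395, -0.1905, 0.042]
ee_rot: [0.966, -0.257, 0.001, 0.0]
contact_force: [0.8, -1.1, -2.0]
finger_gap: 0.0116
grasp_force: 40.0
```

```bash
python3 -c "
from h import *
dk()"
```

```text
t 9.2 p [ 439.5 -190.5   42. ] yaw -29.81 tiltz [ 0.0012 -0.0006] q7 -1.534 F [ 0.84 -1.12 -2.02] Mo [-0.03  -0.022  0.041] gap 11.6 gf 40.0
dock tcp [-103.8    0.2   42. ] F dock [ 1.29 -0.55 -2.02]
```

{"api": "drive_tool", "payload": {"steps": [{"delta_rot": [0,0,0],"slide": [1,0,0],"claw": 1},{"delta_rot": [0,0,0],"slide": [1,0,0],"claw": 1},{"delta_rot": [0,0,0],"slide": [1,0,0],"claw": 1},{"delta_rot": [0,0,0],"slide": [0,0,0],"claw": 1},{"delta_rot": [0,0,0],"slide": [0,0,0],"claw": 1}]}}

```text
time_s: 9.62
eef_pos: [0.4412, -0.1916, 0.042]
ee_rot: [0.966, -0.257, 0.0, 0.0]
contact_force: [0.4, 0.9, -2.4]
finger_gap: 0.0115
grasp_force: 40.1
```

```bash
python3 -c "
from h import *
dk()"
```

```text
t 9.62 p [ 441.2 -191.6   42. ] yaw -29.81 tiltz [ 0.0004 -0.0002] q7 -1.534 F [ 0.4   0.92 -2.39] Mo [0.036 0.059 0.01 ] gap 11.5 gf 40.1
dock tcp [-101.8    0.    42. ] F dock [-0.11  1.   -2.39]
```

{"api": "drive_tool", "payload": {"steps": [{"delta_rot": [0,0,0],"slide": [1,0,0],"claw": 1},{"delta_rot": [0,0,0],"slide": [1,0,0],"claw": 1},{"delta_rot": [0,0,0],"slide": [0,0,0],"claw": 1},{"delta_rot": [0,0,0],"slide": [0,0,0],"claw": 1},{"delta_rot": [0,0,0],"slide": [0,0,0],"claw": 1}]}}

```text
time_s: 10.03
eef_pos: [0.443, -0.1926, 0.042]
ee_rot: [0.966, -0.257, 0.0, 0.0]
contact_force: [0.4, -0.8, -2.3]
finger_gap: 0.0115
grasp_force: 40.1
```

```bash
python3 -c "
from h import *
dk()"
```

```text
t 10.03 p [ 443.  -192.6   42. ] yaw -29.8 tiltz [ 0.0005 -0.0003] q7 -1.534 F [ 0.44 -0.84 -2.34] Mo [-0.03  -0.023 -0.054] gap 11.5 gf 40.1
dock tcp [-99.7   0.1  42. ] F dock [ 0.8  -0.51 -2.34]
```

{"api": "drive_tool", "payload": {"steps": [{"delta_rot": [0,0,0],"slide": [1,0,0],"claw": 1},{"delta_rot": [0,0,0],"slide": [1,0,0],"claw": 1},{"delta_rot": [0,0,0],"slide": [0,0,0],"claw": 1},{"delta_rot": [0,0,0],"slide": [0,0,0],"claw": 1},{"delta_rot": [0,0,0],"slide": [0,0,0],"claw": 1}]}}

```text
time_s: 10.45
eef_pos: [0.4446, -0.1935, 0.042]
ee_rot: [0.966, -0.257, 0.0, 0.0]
contact_force: [0.2, -0.5, -2.6]
finger_gap: 0.0112
grasp_force: 40.2
```

```bash
python3 -c "
from h import *
dk()"
```

```text
t 10.45 p [ 444.6 -193.5   42. ] yaw -29.8 tiltz [ 0.0003 -0.0002] q7 -1.533 F [ 0.16 -0.51 -2.56] Mo [-0.017  0.077  0.039] gap 11.2 gf 40.2
dock tcp [-97.8   0.1  42. ] F dock [ 0.39 -0.37 -2.56]
```

{"api": "drive_tool", "payload": {"steps": [{"delta_rot": [0,0,0],"slide": [1,0,0],"claw": 1},{"delta_rot": [0,0,0],"slide": [0,0,0],"claw": 1},{"delta_rot": [0,0,0],"slide": [0,0,0],"claw": 1},{"delta_rot": [0,0,0],"slide": [0,0,0],"claw": 1},{"delta_rot": [0,0,0],"slide": [0,0,0],"claw": 1}]}}

```text
time_s: 10.87
eef_pos: [0.4453, -0.1939, 0.042]
ee_rot: [0.966, -0.257, -0.0, -0.0]
contact_force: [-0.6, 0.8, -1.8]
finger_gap: 0.0111
grasp_force: 40.2
```

```bash
python3 -c "
from h import *
dk()"
```

```text
t 10.87 p [ 445.3 -193.9   42. ] yaw -29.8 tiltz [-0.0001  0.0001] q7 -1.533 F [-0.57  0.83 -1.8 ] Mo [0.064 0.182 0.01 ] gap 11.1 gf 40.2
dock tcp [-97.1   0.1  42. ] F dock [-0.91  0.43 -1.8 ]
```

{"api": "drive_tool", "payload": {"steps": [{"delta_rot": [0,0,0],"slide": [1,0,0],"claw": 1},{"delta_rot": [0,0,0],"slide": [0,0,0],"claw": 1},{"delta_rot": [0,0,0],"slide": [0,0,0],"claw": 1},{"delta_rot": [0,0,0],"slide": [0,0,0],"claw": 1},{"delta_rot": [0,0,0],"slide": [0,0,0],"claw": 1}]}}

```text
time_s: 11.28
eef_pos: [0.4453, -0.1939, 0.042]
ee_rot: [0.966, -0.257, -0.001, -0.0]
contact_force: [-5.2, 2.9, 4.0]
finger_gap: 0.0114
grasp_force: 41.0
```

```bash
python3 -c "
from h import *
dk()"
```

```text
t 11.28 p [ 445.3 -193.9   42. ] yaw -29.81 tiltz [-0.0015  0.0009] q7 -1.533 F [-5.21  2.94  3.96] Mo [ 0.56   0.916 -0.06 ] gap 11.4 gf 41.0
dock tcp [-97.    0.1  42. ] F dock [-5.98 -0.04  3.96]
```

{"api": "drive_tool", "payload": {"steps": [{"delta_rot": [0,0,0],"slide": [1,0,0],"claw": 1},{"delta_rot": [0,0,0],"slide": [0,0,0],"claw": 1},{"delta_rot": [0,0,0],"slide": [0,0,0],"claw": 1},{"delta_rot": [0,0,0],"slide": [0,0,0],"claw": 1},{"delta_rot": [0,0,0],"slide": [0,0,0],"claw": 1}]}}

```text
time_s: 11.7
eef_pos: [0.4457, -0.1942, 0.042]
ee_rot: [0.966, -0.257, -0.001, -0.0]
contact_force: [-5.8, 3.9, 6.8]
finger_gap: 0.0111
grasp_force: 41.5
```

```bash
python3 -c "
from meas import *
dk()
meas('5')
a,b=[cv2.imread(f'pics/{n}5.png') for n in('top','side')]
cv2.imwrite('pics/g5.png',np.hstack([cv2.resize(a[165:285,150:260],(400,436)),cv2.resize(b[150:230,210:330],(400,436))]))
"
```

```text
t 11.7 p [ 445.7 -194.2   42. ] yaw -29.8 tiltz [-0.0022  0.0014] q7 -1.533 F [-5.77  3.95  6.84] Mo [ 0.729  1.132 -0.051] gap 11.1 gf 41.5
dock tcp [-96.5   0.   42. ] F dock [-6.97  0.55  6.84]
t 11.7 p [ 445.7 -194.2   42. ] yaw -29.8 tiltz [-0.0022  0.0014] q7 -1.533 F [-5.77  3.95  6.84] Mo [ 0.729  1.132 -0.051] gap 11.1 gf 41.5
tcp in dock [-96.5   0. ]
top module in dock [-96.4   1.1] yaw-dock -1.67 tcp yaw -0.0
side module in dock [-99.5  -1.4] yaw-dock 2.23 tcp yaw -0.0
```

View pics/g5.png

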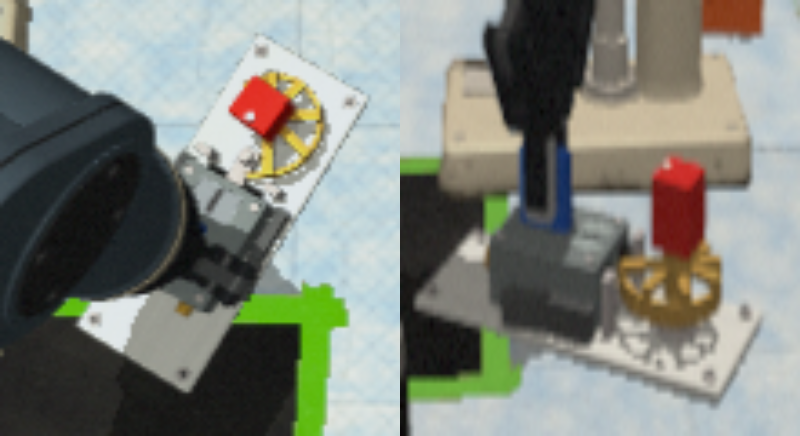

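{"api": "drive_tool", "payload": {"steps": [{"delta_rot": [0,0,0],"slide": [0,0,0],"claw": 0.5},{"delta_rot": [0,0,0],"slide": [0,0,0],"claw": 0.3},{"delta_rot": [0,0,0],"slide": [0,0,0],"claw": 0.2},{"delta_rot": [0,0,0],"slide": [0,0,-10],"claw": 0.2},{"delta_rot": [0,0,0],"slide": [0,0,-20],"claw": 0.2}]}}

```text
time_s: 12.22
eef_pos: [0.4465, -0.1947, 0.0709]
ee_rot: [0.966, -0.257, -0.001, 0.0]
contact_force: [0.4, 1.1, 0.6]
finger_gap: 0.0342
grasp_force: 0.0
```

{"api": "drive_tool", "payload": {"steps": [{"delta_rot": [0,0,0],"slide": [0,0,-30],"claw": 0.2},{"delta_rot": [0,0,0],"slide": [0,0,-30],"claw": -0.2},{"delta_rot": [0,0,0],"slide": [0,0,-20],"claw": -1},{"delta_rot": [0,0,-0.12],"slide": [0,0,0],"claw": -1},{"delta_rot": [0,0,-0.12],"slide": [0,0,0],"claw": -1}]}}

```text
time_s: 12.63
eef_pos: [0.4484, -0.1953, 0.1536]
ee_rot: [0.991, -0.137, 0.002, 0.0]
contact_force: [0.1, 0.0, -0.7]
finger_gap: 0.0804
grasp_force: 0.0
```

{"api": "drive_tool", "payload": {"steps": [{"delta_rot": [0,0,-0.12],"slide": [0,0,0],"claw": -1},{"delta_rot": [0,0,-0.12],"slide": [0,0,0],"claw": -1},{"delta_rot": [0,0,-0.12],"slide": [0,0,0],"claw": -1},{"delta_rot": [0,0,-0.12],"slide": [0,0,0],"claw": -1},{"delta_rot": [0,0,-0.12],"slide": [0,0,0],"claw": -1}]}}

```text
time_s: 13.05
eef_pos: [0.4475, -0.1952, 0.1522]
ee_rot: [0.987, 0.162, 0.0, 0.0]
contact_force: [0.2, -0.2, -0.1]
finger_gap: 0.0854
grasp_force: 0.0
```

{"api": "drive_tool", "payload": {"steps": [{"delta_rot": [0,0,-0.12],"slide": [0,0,0],"claw": -1},{"delta_rot": [0,0,-0.12],"slide": [0,0,0],"claw": -1},{"delta_rot": [0,0,-0.12],"slide": [0,0,0],"claw": -1},{"delta_rot": [0,0,-0.12],"slide": [0,0,0],"claw": -1},{"delta_rot": [0,0,-0.12],"slide": [0,0,0],"claw": -1}]}}

```text
time_s: 13.47
eef_pos: [0.4475, -0.1952, 0.1521]
ee_rot: [0.895, 0.446, 0.0, 0.0]
contact_force: [0.2, -0.3, 0.4]
finger_gap: 0.0849
grasp_force: 0.0
```

{"api": "drive_tool", "payload": {"steps": [{"delta_rot": [0,0,-0.12],"slide": [0,0,0],"claw": -1},{"delta_rot": [0,0,-0.12],"slide": [0,0,0],"claw": -1},{"delta_rot": [0,0,-0.12],"slide": [0,0,0],"claw": -1},{"delta_rot": [0,0,-0.12],"slide": [0,0,0],"claw": -1},{"delta_rot": [0,0,-0.12],"slide": [0,0,0],"claw": -1}]}}

```text
time_s: 13.88
eef_pos: [0.4474, -0.1952, 0.1521]
ee_rot: [0.723, 0.691, 0.0, 0.0]
contact_force: [0.6, 0.4, -0.3]
finger_gap: 0.0853
grasp_force: 0.0
```

{"api": "drive_tool", "payload": {"steps": [{"delta_rot": [0,0,-0.12],"slide": [0,0,0],"claw": -1},{"delta_rot": [0,0,-0.12],"slide": [0,0,0],"claw": -1},{"delta_rot": [0,0,-0.12],"slide": [0,0,0],"claw": -1},{"delta_rot": [0,0,-0.12],"slide": [0,0,0],"claw": -1},{"delta_rot": [0,0,-0.12],"slide": [0,0,0],"claw": -1}]}}

```text
time_s: 14.3
eef_pos: [0.4474, -0.1952, 0.1521]
ee_rot: [0.487, 0.874, 0.0, 0.0]
contact_force: [0.8, -0.6, 0.1]
finger_gap: 0.0851
grasp_force: 0.0
```

```bash
python3 - <<'E'
from fit import *
go(.530,-.244,.12,147)
D=(.5295,-.2422,-29.8); c,sn=np.cos(np.radians(D[2])),np.sin(np.radians(D[2]))
f=lambda x,y:np.round(1000*np.array([c*(x-D[0])+sn*(y-D[1]),-sn*(x-D[0])+c*(y-D[1])]),1)
for n in ("top","side"):
    im,p=cloud(n); cv2.imwrite(f"pics/{n}6.png",im[:,:,::-1])
    H,S,V=np.moveaxis(cv2.cvtColor(np.ascontiguousarray(im),cv2.COLOR_RGB2HSV).astype(int),2,0); X,Y,Z=np.moveaxis(p,2,0)
    kn=(abs(X-.53)<.05)&(abs(Y+.245)<.05)&(Z>.07)&(Z<.082)&((H<8)|(H>172))&(S>140)
    if kn.sum()>20: print(n,"knob",rect(kn,p))
    fin=(abs(X-.445)<.05)&(abs(Y+.194)<.05)&(Z>.06)&(H>100)&(H<130)&(S>140)&(Z<.09)
    if fin.sum()>20: r=rect(fin,p); print(n,"fin",r,f(*(r[0]/1000)))
    v,_=edgefit(n,im,box(-.03,.05,-.03,.03,.036),(.445,-.194,-.52),(.008,.008,.06)); print("module",f(v[0],v[1]),np.degrees(v[2])+29.8)
a,b=[cv2.imread(f'pics/{n}6.png') for n in('top','side')]
cv2.imwrite('pics/g6.png',np.hstack([cv2.resize(a[165:285,150:260],(400,436)),cv2.resize(b[150:230,210:330],(400,436))]))
E
```

```text
t 14.3 p [ 447.4 -195.2  152.1] yaw 121.77 tiltz [ 0.0008 -0.0002] q7 0.573 F [ 0.84 -0.61  0.06] Mo [-0.01   0.011 -0.005] gap 85.1 gf 0.0
rotz first -0.4403 then slide mm [-95.9   4.   32.1]
top knob (array([ 529.9, -244.3]), array([28.4, 26.9]), 54.1, array([ 0.5295, -0.2449,  0.0757]), np.int64(149))
top fin (array([ 449.3, -196.5]), array([11.5, 27.4]), 61.8, array([ 0.45  , -0.1978,  0.0702]), np.int64(70)) [-92.3  -0.2]
module [-94.    2.4] 2.9009323211214344
side knob (array([ 528.9, -246.2]), array([28.4, 29.7]), 56.2, array([ 0.5288, -0.2519,  0.0757]), np.int64(92))
side fin (array([ 444.6, -198.6]), array([10.5, 36. ]), 55.5, array([ 0.445 , -0.1998,  0.067 ]), np.int64(87)) [-95.3  -4.4]
module [-97.7  -1.9] 2.647344562842509
```

View pics/g6.png

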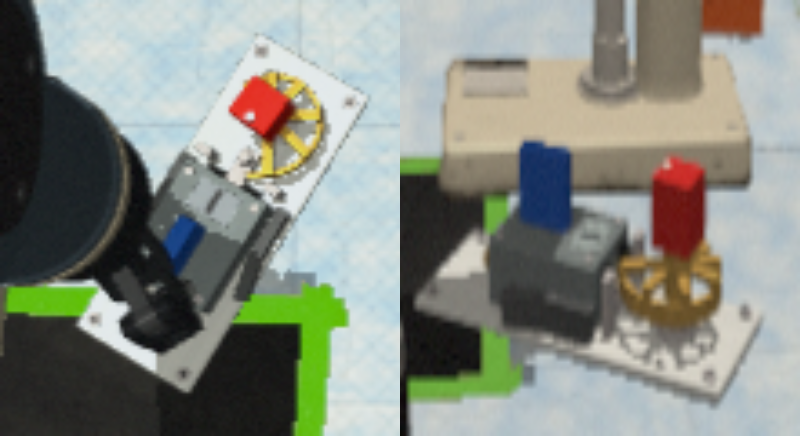

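{"api": "drive_tool", "payload": {"steps": [{"delta_rot": [0,0,-0.1],"slide": [0,0,0],"claw": -1},{"delta_rot": [0,0,-0.1],"slide": [0,0,0],"claw": -1},{"delta_rot": [0,0,-0.1],"slide": [0,0,0],"claw": -1},{"delta_rot": [0,0,-0.105],"slide": [0,0,0],"claw": -1},{"delta_rot": [0,0,0],"slide": [-20,2,0],"claw": -1}]}}

```text
time_s: 14.82
eef_pos: [0.4622, -0.2038, 0.1519]
ee_rot: [0.302, 0.953, -0.0, -0.001]
contact_force: [0.3, 0.8, 0.1]
finger_gap: 0.0853
grasp_force: 0.0
```

{"api": "drive_tool", "payload": {"steps": [{"delta_rot": [0,0,0],"slide": [-26,2,0],"claw": -1},{"delta_rot": [0,0,0],"slide": [-25,2,0],"claw": -1},{"delta_rot": [0,0,0],"slide": [-25,2,0],"claw": -1},{"delta_rot": [0,0,0],"slide": [0,0,20],"claw": -1},{"delta_rot": [0,0,0],"slide": [0,0,0],"claw": -1}]}}

```text
time_s: 15.23
eef_pos: [0.5296, -0.2442, 0.1293]
ee_rot: [0.306, 0.952, 0.0, -0.002]
contact_force: [-0.7, 1.0, -1.3]
finger_gap: 0.0852
grasp_force: 0.0
```

```bash
python3 - <<'E'
from h import *
go(.5304,-.2437,.047,145)
E
```

```text
t 15.23 p [ 529.6 -244.2  129.3] yaw 144.37 tiltz [-0.0027  0.0014] q7 0.926 F [-0.66  1.04 -1.33] Mo [-0.004  0.086  0.061] gap 85.2 gf 0.0
rotz first -0.0109 then slide mm [-0.4  0.9 82.3]
```

{"api": "drive_tool", "payload": {"steps": [{"delta_rot": [0,0,-0.12],"slide": [0,0,0],"claw": -1},{"delta_rot": [0,0,-0.12],"slide": [0,0,0],"claw": -1},{"delta_rot": [0,0,-0.12],"slide": [0,0,0],"claw": -1},{"delta_rot": [0,0,-0.12],"slide": [0,0,0],"claw": -1},{"delta_rot": [0,0,-0.12],"slide": [0,0,0],"claw": -1}]}}

```text
time_s: 15.65
eef_pos: [0.5293, -0.2436, 0.1325]
ee_rot: [0.007, 1.0, -0.0, -0.0]
contact_force: [-0.1, 0.6, -0.3]
finger_gap: 0.0854
grasp_force: 0.0
```

{"api": "drive_tool", "payload": {"steps": [{"delta_rot": [0,0,-0.12],"slide": [0,0,0],"claw": -1},{"delta_rot": [0,0,-0.12],"slide": [0,0,0],"claw": -1},{"delta_rot": [0,0,-0.12],"slide": [0,0,0],"claw": -1},{"delta_rot": [0,0,-0.12],"slide": [0,0,0],"claw": -1},{"delta_rot": [0,0,-0.12],"slide": [0,0,0],"claw": -1}]}}

```text
time_s: 16.07
eef_pos: [0.5292, -0.2437, 0.1324]
ee_rot: [-0.289, 0.957, -0.0, -0.001]
contact_force: [-0.8, -0.7, -0.4]
finger_gap: 0.0854
grasp_force: 0.0
```

{"api": "drive_tool", "payload": {"steps": [{"delta_rot": [0,0,-0.12],"slide": [0,0,0],"claw": -1},{"delta_rot": [0,0,-0.12],"slide": [0,0,0],"claw": -1},{"delta_rot": [0,0,-0.12],"slide": [0,0,0],"claw": -1},{"delta_rot": [0,0,0],"slide": [0,0,0],"claw": -1},{"delta_rot": [0,0,0],"slide": [0,0,0],"claw": -1}]}}

```text
time_s: 16.48
eef_pos: [0.5294, -0.2438, 0.1321]
ee_rot: [-0.452, 0.892, 0.0, -0.0]
contact_force: [-0.4, -1.0, -0.5]
finger_gap: 0.0851
grasp_force: 0.0
```

```bash
python3 - <<'E'
from h import *
go(.5304,-.2437,.047,235)
E
```

```text
t 16.48 p [ 529.4 -243.8  132.1] yaw -126.26 tiltz [-0.0008  0.0002] q7 2.215 F [-0.4  -0.98 -0.52] Mo [ 0.047 -0.019 -0.022] gap 85.1 gf 0.0
rotz first -0.022 then slide mm [-0.6 -0.8 85.1]
```

{"api": "drive_tool", "payload": {"steps": [{"delta_rot": [0,0,-0.022],"slide": [-0.6,-0.8,20],"claw": -1},{"delta_rot": [0,0,0],"slide": [0,0,25],"claw": -1},{"delta_rot": [0,0,0],"slide": [0,0,25],"claw": -1},{"delta_rot": [0,0,0],"slide": [0,0,15],"claw": -0.5},{"delta_rot": [0,0,0],"slide": [0,0,0],"claw": -0.2}], "force": 60}}

```text
time_s: 16.9
eef_pos: [0.529, -0.2436, 0.0443]
ee_rot: [-0.463, 0.887, 0.002, -0.002]
contact_force: [-0.5, 0.2, 0.2]
finger_gap: 0.0637
grasp_force: 0.0
```

{"api": "drive_tool", "payload": {"steps": [{"delta_rot": [0,0,0],"slide": [0,0,0],"claw": 0.1},{"delta_rot": [0,0,0],"slide": [0,0,0],"claw": 0.3},{"delta_rot": [0,0,0],"slide": [0,0,0],"claw": 1},{"delta_rot": [0,0,0],"slide": [0,0,0],"claw": 1},{"delta_rot": [0,0,0],"slide": [0,0,0],"claw": 1}]}}

```text
time_s: 17.32
eef_pos: [0.5307, -0.243, 0.0487]
ee_rot: [-0.464, 0.886, -0.0, -0.0]
contact_force: [-5.4, 3.7, 7.7]
finger_gap: 0.0268
grasp_force: 59.2
```

```bash
python3 - <<'E'
from h import *
go(.5304,-.2437,.047,235); dk()
E
```

```text
t 17.32 p [ 530.7 -243.    48.7] yaw -124.7 tiltz [-0.     -0.0001] q7 2.135 F [-5.44  3.72  7.71] Mo [ 0.722  1.095 -0.024] gap 26.8 gf 59.2
rotz first 0.0052 then slide mm [ 0.7 -0.1  1.7]
t 17.32 p [ 530.7 -243.    48.7] yaw -124.7 tiltz [-0.     -0.0001] q7 2.135 F [-5.44  3.72  7.71] Mo [ 0.722  1.095 -0.024] gap 26.8 gf 59.2
dock tcp [ 1.5 -0.1 48.7] F dock [-6.57  0.52  7.71]
```

{"api": "drive_tool", "payload": {"steps": [{"delta_rot": [0,0,0],"slide": [0,1,-1],"claw": 1},{"delta_rot": [0,0,0],"slide": [0,0,0],"claw": 1},{"delta_rot": [0,0,0],"slide": [0,0,0],"claw": 1},{"delta_rot": [0,0,0],"slide": [0,0,0],"claw": 1},{"delta_rot": [0,0,0],"slide": [0,0,0],"claw": 1}]}}

```text
time_s: 17.73
eef_pos: [0.5306, -0.243, 0.0488]
ee_rot: [-0.464, 0.886, -0.0, 0.0]
contact_force: [-3.2, 3.3, 5.8]
finger_gap: 0.0268
grasp_force: 62.9
```

```bash
python3 - <<'E'
from h import *
dk()
E
```

```text
t 17.73 p [ 530.6 -243.    48.8] yaw -124.69 tiltz [ 0.0009 -0.0001] q7 2.135 F [-3.22  3.32  5.77] Mo [0.524 0.288 0.054] gap 26.8 gf 62.9
dock tcp [ 1.4 -0.2 48.8] F dock [-4.45  1.28  5.77]
```

{"api": "drive_tool", "payload": {"steps": [{"delta_rot": [0,0,0.08],"slide": [0,1.5,-1.5],"claw": 1},{"delta_rot": [0,0,0.08],"slide": [0,0,0],"claw": 1},{"delta_rot": [0,0,0.08],"slide": [0,0,0],"claw": 1},{"delta_rot": [0,0,0.08],"slide": [0,0,0],"claw": 1},{"delta_rot": [0,0,0.08],"slide": [0,0,0],"claw": 1}]}}

```text
time_s: 18.15
eef_pos: [0.5305, -0.2432, 0.0492]
ee_rot: [-0.277, 0.961, -0.0, 0.001]
contact_force: [7.3, -2.1, -12.8]
finger_gap: 0.0269
grasp_force: 63.3
```

```bash
python3 - <<'E'
from h import *
dk()
E
```

```text
t 18.15 p [ 530.5 -243.2   49.2] yaw -147.86 tiltz [ 0.0027 -0.0002] q7 1.796 F [  7.33  -2.05 -12.81] Mo [-0.499 -1.645  0.074] gap 26.9 gf 63.3
dock tcp [ 1.4 -0.4 49.2] F dock [  7.38   1.86 -12.81]
```

{"api": "drive_tool", "payload": {"steps": [{"delta_rot": [0,0,0.08],"slide": [0,0,0],"claw": 1},{"delta_rot": [0,0,0.08],"slide": [0,0,0],"claw": 1},{"delta_rot": [0,0,0.08],"slide": [0,0,0],"claw": 1},{"delta_rot": [0,0,0.08],"slide": [0,0,0],"claw": 1},{"delta_rot": [0,0,0.08],"slide": [0,0,0],"claw": 1}]}}

```text
time_s: 18.57
eef_pos: [0.5306, -0.2438, 0.0491]
ee_rot: [-0.08, 0.997, -0.001, 0.001]
contact_force: [6.7, -3.3, -13.8]
finger_gap: 0.0264
grasp_force: 63.2
```

```bash
python3 - <<'E'
from h import *
dk()
E
```

```text
t 18.57 p [ 530.6 -243.8   49.1] yaw -170.79 tiltz [ 0.0029 -0.0009] q7 1.469 F [  6.74  -3.32 -13.83] Mo [-0.918 -1.657  0.091] gap 26.4 gf 63.2
dock tcp [ 1.7 -0.9 49.1] F dock [  7.5    0.46 -13.83]
```

{"api": "drive_tool", "payload": {"steps": [{"delta_rot": [0,0,0.08],"slide": [-0.7,-0.6,1],"claw": 1},{"delta_rot": [0,0,0.08],"slide": [0,0,0],"claw": 1},{"delta_rot": [0,0,0.08],"slide": [0,0,0],"claw": 1},{"delta_rot": [0,0,0.08],"slide": [0,0,0],"claw": 1},{"delta_rot": [0,0,0.08],"slide": [0,0,0],"claw": 1}]}}

```text
time_s: 18.98
eef_pos: [0.5307, -0.2444, 0.049]
ee_rot: [0.119, 0.993, -0.001, 0.001]
contact_force: [1.6, -2.7, -2.2]
finger_gap: 0.0272
grasp_force: 65.0
```

```bash
python3 - <<'E'
from h import *
dk()
E
```

```text
t 18.98 p [ 530.7 -244.4   49. ] yaw 166.29 tiltz [ 0.0018 -0.0018] q7 1.151 F [ 1.64 -2.73 -2.21] Mo [-0.708 -0.378  0.135] gap 27.2 gf 65.0
dock tcp [ 2.1 -1.3 49. ] F dock [ 2.78 -1.55 -2.21]
```

{"api": "drive_tool", "payload": {"steps": [{"delta_rot": [0,0,0.06],"slide": [0,0,0],"claw": 1},{"delta_rot": [0,0,0.06],"slide": [0,0,0],"claw": 1},{"delta_rot": [0,0,0.06],"slide": [0,0,0],"claw": 1},{"delta_rot": [0,0,0.06],"slide": [0,0,0],"claw": 1},{"delta_rot": [0,0,0.06],"slide": [0,0,0],"claw": 1}]}}

```text
time_s: 19.4
eef_pos: [0.5305, -0.2447, 0.049]
ee_rot: [0.266, 0.964, -0.001, 0.001]
contact_force: [1.0, -3.7, -0.7]
finger_gap: 0.0269
grasp_force: 65.0
```

```bash
python3 - <<'E'
from h import *
dk()
E
```

```text
t 19.4 p [ 530.5 -244.7   49. ] yaw 149.14 tiltz [ 0.0015 -0.0022] q7 0.918 F [ 0.97 -3.72 -0.74] Mo [-0.925 -0.13   0.138] gap 26.9 gf 65.0
dock tcp [ 2.1 -1.7 49. ] F dock [ 2.69 -2.74 -0.74]
```

{"api": "drive_tool", "payload": {"steps": [{"delta_rot": [0,0,0.06],"slide": [0,0,0],"claw": 1},{"delta_rot": [0,0,0.06],"slide": [0,0,0],"claw": 1},{"delta_rot": [0,0,0.06],"slide": [0,0,0],"claw": 1},{"delta_rot": [0,0,0.06],"slide": [0,0,0],"claw": 1},{"delta_rot": [0,0,0.06],"slide": [0,0,0],"claw": 1}]}}

```text
time_s: 19.82
eef_pos: [0.5302, -0.245, 0.049]
ee_rot: [0.407, 0.913, -0.001, 0.001]
contact_force: [2.1, -5.1, 0.4]
finger_gap: 0.0268
grasp_force: 65.1
```

```bash
python3 - <<'E'
from h import *
dk()
E
```

```text
t 19.82 p [ 530.2 -245.    49. ] yaw 131.95 tiltz [ 0.0011 -0.0024] q7 0.689 F [ 2.07 -5.08  0.43] Mo [-1.103  0.067  0.2  ] gap 26.8 gf 65.1
dock tcp [ 2.  -2.1 49. ] F dock [ 4.32 -3.37  0.43]
```

{"api": "drive_tool", "payload": {"steps": [{"delta_rot": [0,0,0.05],"slide": [0,0,0],"claw": 1},{"delta_rot": [0,0,0.05],"slide": [0,0,0],"claw": 1},{"delta_rot": [0,0,0.05],"slide": [0,0,0],"claw": 1},{"delta_rot": [0,0,0.05],"slide": [0,0,0],"claw": 1},{"delta_rot": [0,0,0],"slide": [0,0,0],"claw": 1}]}}

```text
time_s: 20.23
eef_pos: [0.5299, -0.2451, 0.049]
ee_rot: [0.496, 0.868, -0.001, 0.001]
contact_force: [0.2, -4.6, -0.4]
finger_gap: 0.0272
grasp_force: 65.1
```

```bash
python3 - <<'E'
from h import *
dk()
E
```

```text
t 20.23 p [ 529.9 -245.1   49. ] yaw 120.47 tiltz [ 0.0006 -0.0027] q7 0.538 F [ 0.16 -4.59 -0.39] Mo [-1.14   0.167  0.17 ] gap 27.2 gf 65.1
dock tcp [ 1.8 -2.3 49. ] F dock [ 2.42 -3.91 -0.39]
```

{"api": "drive_tool", "payload": {"steps": [{"delta_rot": [0,0,0.05],"slide": [-0.5,-0.3,0],"claw": 1},{"delta_rot": [0,0,0.05],"slide": [0,0,0],"claw": 1},{"delta_rot": [0,0,0.05],"slide": [0,0,0],"claw": 1},{"delta_rot": [0,0,0.05],"slide": [0,0,0],"claw": 1},{"delta_rot": [0,0,0],"slide": [0,0,0],"claw": 1}]}}

```text
time_s: 20.65
eef_pos: [0.5297, -0.2452, 0.0489]
ee_rot: [0.58, 0.815, -0.001, 0.001]
contact_force: [-1.1, -4.4, 2.9]
finger_gap: 0.0272
grasp_force: 65.3
```

```bash
python3 - <<'E'
from h import *
dk()
E
```

```text
t 20.65 p [ 529.7 -245.2   48.9] yaw 109.08 tiltz [ 0.0001 -0.0021] q7 0.391 F [-1.13 -4.36  2.9 ] Mo [-1.176  0.474  0.239] gap 27.2 gf 65.3
dock tcp [ 1.6 -2.5 48.9] F dock [ 1.18 -4.34  2.9 ]
```

{"api": "drive_tool", "payload": {"steps": [{"delta_rot": [0,0,0.05],"slide": [0,0,0],"claw": 1},{"delta_rot": [0,0,0.05],"slide": [0,0,0],"claw": 1},{"delta_rot": [0,0,0.05],"slide": [0,0,0],"claw": 1},{"delta_rot": [0,0,0],"slide": [0,0,0],"claw": 1},{"delta_rot": [0,0,0],"slide": [0,0,0],"claw": 1}]}}

```text
time_s: 21.07
eef_pos: [0.5295, -0.2452, 0.0489]
ee_rot: [0.638, 0.77, -0.001, 0.001]
contact_force: [-2.2, -5.0, 2.2]
finger_gap: 0.0271
grasp_force: 65.4
```

```bash
python3 - <<'E'
from h import *
dk()
E
```

```text
t 21.07 p [ 529.5 -245.2   48.9] yaw 100.69 tiltz [-0.0001 -0.002 ] q7 0.284 F [-2.21 -5.04  2.24] Mo [-1.17   0.549  0.191] gap 27.1 gf 65.4
dock tcp [ 1.5 -2.6 48.9] F dock [ 0.58 -5.47  2.24]
```

{"api": "drive_tool", "payload": {"steps": [{"delta_rot": [0,0,0.05],"slide": [-0.4,0,0],"claw": 1},{"delta_rot": [0,0,0.05],"slide": [0,0,0],"claw": 1},{"delta_rot": [0,0,0.05],"slide": [0,0,0],"claw": 1},{"delta_rot": [0,0,0],"slide": [0,0,0],"claw": 1},{"delta_rot": [0,0,0],"slide": [0,0,0],"claw": 1}]}}

```text
time_s: 21.48
eef_pos: [0.5293, -0.2453, 0.0489]
ee_rot: [0.694, 0.72, -0.001, 0.0]
contact_force: [-3.6, -4.4, 4.5]
finger_gap: 0.0273
grasp_force: 65.7
```

```bash
python3 - <<'E'
from h import *
dk()
E
```

```text
t 21.48 p [ 529.3 -245.3   48.9] yaw 92.11 tiltz [-0.0006 -0.0017] q7 0.175 F [-3.58 -4.42  4.46] Mo [-0.947  0.794  0.187] gap 27.3 gf 65.7
dock tcp [ 1.4 -2.8 48.9] F dock [-0.91 -5.61  4.46]
```

{"api": "drive_tool", "payload": {"steps": [{"delta_rot": [0,0,0.05],"slide": [0,0,0],"claw": 1},{"delta_rot": [0,0,0.05],"slide": [0,0,0],"claw": 1},{"delta_rot": [0,0,0.05],"slide": [0,0,0],"claw": 1},{"delta_rot": [0,0,0],"slide": [0,0,0],"claw": 1},{"delta_rot": [0,0,0],"slide": [0,0,0],"claw": 1}]}}

```text
time_s: 21.9
eef_pos: [0.5291, -0.2452, 0.0489]
ee_rot: [0.746, 0.666, -0.001, 0.0]
contact_force: [-3.7, -4.7, 5.1]
finger_gap: 0.0268
grasp_force: 65.8
```

```bash
python3 - <<'E'
from h import *
dk()
E
```

```text
t 21.9 p [ 529.1 -245.2   48.9] yaw 83.52 tiltz [-0.0009 -0.0016] q7 0.066 F [-3.69 -4.66  5.06] Mo [-0.89   0.904  0.187] gap 26.8 gf 65.8
dock tcp [ 1.2 -2.8 48.9] F dock [-0.89 -5.88  5.06]
```

{"api": "drive_tool", "payload": {"steps": [{"delta_rot": [0,0,0.05],"slide": [0,0,0],"claw": 1},{"delta_rot": [0,0,0.05],"slide": [0,0,0],"claw": 1},{"delta_rot": [0,0,0.05],"slide": [0,0,0],"claw": 1},{"delta_rot": [0,0,0],"slide": [0,0,0],"claw": 1},{"delta_rot": [0,0,0],"slide": [0,0,0],"claw": 1}]}}

```text
time_s: 22.32
eef_pos: [0.5289, -0.2452, 0.0489]
ee_rot: [0.794, 0.608, -0.001, 0.0]
contact_force: [-5.3, -4.2, 6.7]
finger_gap: 0.0269
grasp_force: 65.9
```

```bash
python3 - <<'E'
from h import *
dk()
E
```

```text
t 22.32 p [ 528.9 -245.2   48.9] yaw 74.92 tiltz [-0.0013 -0.0014] q7 -0.042 F [-5.28 -4.23  6.65] Mo [-0.901  1.037  0.177] gap 26.9 gf 65.9
dock tcp [ 1.  -2.9 48.9] F dock [-2.48 -6.29  6.65]
```

{"api": "drive_tool", "payload": {"steps": [{"delta_rot": [0,0,0.05],"slide": [0,0,0],"claw": 1},{"delta_rot": [0,0,0.05],"slide": [0,0,0],"claw": 1},{"delta_rot": [0,0,0.03],"slide": [0,0,0],"claw": 1},{"delta_rot": [0,0,0],"slide": [0,0,0],"claw": 1},{"delta_rot": [0,0,0],"slide": [0,0,0],"claw": 1}]}}

```text
time_s: 22.73
eef_pos: [0.5288, -0.2452, 0.0489]
ee_rot: [0.832, 0.555, -0.001, 0.0]
contact_force: [-4.7, -4.5, 6.3]
finger_gap: 0.027
grasp_force: 65.9
```

```bash
python3 - <<'E'
from h import *
dk()
E
```

```text
t 22.73 p [ 528.8 -245.2   48.9] yaw 67.48 tiltz [-0.0015 -0.0013] q7 -0.134 F [-4.66 -4.5   6.29] Mo [-0.74   1.19   0.179] gap 27.0 gf 65.9
dock tcp [ 0.8 -2.9 48.9] F dock [-1.81 -6.22  6.29]
```

{"api": "drive_tool", "payload": {"steps": [{"delta_rot": [0,0,0.05],"slide": [0,0,0],"claw": 1},{"delta_rot": [0,0,0.05],"slide": [0,0,0],"claw": 1},{"delta_rot": [0,0,0.03],"slide": [0,0,0],"claw": 1},{"delta_rot": [0,0,0],"slide": [0,0,0],"claw": 1},{"delta_rot": [0,0,0],"slide": [0,0,0],"claw": 1}]}}

```text
time_s: 23.15
eef_pos: [0.5286, -0.245, 0.0489]
ee_rot: [0.866, 0.5, -0.001, 0.0]
contact_force: [-4.5, -3.2, 7.5]
finger_gap: 0.0271
grasp_force: 66.0
```

```bash
cat > finpos.py <<'E'
from fit import *
def old(n): return cv2.imread(f"pics/{n}6.png")[:,:,::-1]
# shift of the fin's pixels along dock x since picture 6 (side view), plate-independent
def finpos(im,n):
    v,_=edgefit(n,im,[(np.array([-.018,y,.071]),np.array([.018,y,.071])) for y in(-.006,)]+[(np.array([x,-.006,.045]),np.array([x,-.006,.070])) for x in(-.018,.018)],(.447,-.197,-.52),(.012,.012,.001))
    return v
c,s=np.cos(-.52),np.sin(-.52)
for n in ("side",):
    a=finpos(old(n),n); im,_=grab_frame(n); cv2.imwrite(f"pics/{n}7.png",im[:,:,::-1]); b=finpos(im,n); d=b-a
    print(n,"fin shift dock mm",np.round(1000*np.array([c*d[0]+s*d[1],-s*d[0]+c*d[1]]),1))
E
python3 finpos.py; python3 - <<'E'
from h import *
dk()
E
```

```text
side fin shift dock mm [ 8.6 -5.3]
t 23.2 p [ 528.6 -245.1   48.9] yaw 60.05 tiltz [-0.0017 -0.0011] q7 -0.227 F [-6.18 -3.68  6.91] Mo [-0.694  1.213  0.25 ] gap 26.9 gf 66.0
dock tcp [ 0.7 -2.9 48.9] F dock [-3.54 -6.26  6.91]
```

{"api": "drive_tool", "payload": {"steps": [{"delta_rot": [0,0,0.05],"slide": [0,0,0],"claw": 1},{"delta_rot": [0,0,0.05],"slide": [0,0,0],"claw": 1},{"delta_rot": [0,0,0],"slide": [0,0,0],"claw": 1},{"delta_rot": [0,0,0],"slide": [0,0,0],"claw": 1},{"delta_rot": [0,0,0],"slide": [0,0,0],"claw": 1}]}}

```text
time_s: 23.62
eef_pos: [0.5285, -0.245, 0.0489]
ee_rot: [0.89, 0.456, -0.001, -0.0]
contact_force: [-5.5, -2.4, 7.5]
finger_gap: 0.0272
grasp_force: 66.1
```

```bash
python3 - <<'E'
from h import *
dk()
E
```

```text
t 23.62 p [ 528.5 -245.    48.9] yaw 54.32 tiltz [-0.002  -0.0009] q7 -0.298 F [-5.55 -2.43  7.55] Mo [-0.659  1.33   0.271] gap 27.2 gf 66.1
dock tcp [ 0.5 -2.9 48.9] F dock [-3.6  -4.87  7.55]
```

{"api": "drive_tool", "payload": {"steps": [{"delta_rot": [0,0,0.05],"slide": [0,0,0],"claw": 1},{"delta_rot": [0,0,0.05],"slide": [0,0,0],"claw": 1},{"delta_rot": [0,0,0],"slide": [0,0,0],"claw": 1},{"delta_rot": [0,0,0],"slide": [0,0,0],"claw": 1},{"delta_rot": [0,0,0],"slide": [0,0,0],"claw": 1}]}}

```text
time_s: 24.03
eef_pos: [0.5284, -0.2449, 0.0489]
ee_rot: [0.911, 0.412, -0.001, -0.0]
contact_force: [-6.7, -3.0, 7.7]
finger_gap: 0.0269
grasp_force: 66.1
```

```bash
python3 - <<'E'
from h import *
dk()
E
```

```text
t 24.03 p [ 528.4 -244.9   48.9] yaw 48.6 tiltz [-0.0021 -0.0008] q7 -0.368 F [-6.74 -2.95  7.71] Mo [-0.605  1.418  0.307] gap 26.9 gf 66.1
dock tcp [ 0.3 -2.9 48.9] F dock [-4.38 -5.91  7.71]
```

{"api": "drive_tool", "payload": {"steps": [{"delta_rot": [0,0,0.05],"slide": [0,0,0],"claw": 1},{"delta_rot": [0,0,0.05],"slide": [0,0,0],"claw": 1},{"delta_rot": [0,0,0],"slide": [0,0,0],"claw": 1},{"delta_rot": [0,0,0],"slide": [0,0,0],"claw": 1},{"delta_rot": [0,0,0],"slide": [0,0,0],"claw": 1}]}}

```text
time_s: 24.45
eef_pos: [0.5282, -0.2447, 0.0488]
ee_rot: [0.931, 0.366, -0.001, -0.0]
contact_force: [-6.6, -3.7, 8.6]
finger_gap: 0.0273
grasp_force: 66.3
```

```bash
python3 - <<'E'
from h import *
dk()
E
```

```text
t 24.45 p [ 528.2 -244.7   48.8] yaw 42.88 tiltz [-0.0024 -0.0006] q7 -0.439 F [-6.58 -3.69  8.56] Mo [-0.512  1.431  0.313] gap 27.3 gf 66.3
dock tcp [ 0.2 -2.8 48.8] F dock [-3.88 -6.47  8.56]
```

{"api": "drive_tool", "payload": {"steps": [{"delta_rot": [0,0,0.04],"slide": [0,0,0],"claw": 1},{"delta_rot": [0,0,0.04],"slide": [0,0,0],"claw": 1},{"delta_rot": [0,0,0],"slide": [0,0,0],"claw": 1},{"delta_rot": [0,0,0],"slide": [0,0,0],"claw": 1},{"delta_rot": [0,0,0],"slide": [0,0,0],"claw": 1}]}}

```text
time_s: 24.87
eef_pos: [0.5282, -0.2447, 0.0489]
ee_rot: [0.945, 0.328, -0.001, -0.0]
contact_force: [-7.4, -3.4, 8.8]
finger_gap: 0.0269
grasp_force: 66.4
```

```bash
python3 - <<'E'
from h import *
dk()
E
```

```text
t 24.87 p [ 528.2 -244.7   48.9] yaw 38.3 tiltz [-0.0025 -0.0004] q7 -0.495 F [-7.41 -3.35  8.8 ] Mo [-0.495  1.537  0.42 ] gap 26.9 gf 66.4
dock tcp [ 0.1 -2.8 48.9] F dock [-4.77 -6.59  8.8 ]
```

```bash
cat > avg.py <<'E'
from h import *
m=[]
for i in range(10): grab_frame("side"); m.append(state()["moment"][2])
print("Mz",np.round(np.mean(m),3),"sd",np.round(np.std(m),3)); dk()
E
python3 avg.py
```

```text
Mz 0.39 sd 0.032
t 25.37 p [ 528.2 -244.7   48.9] yaw 38.3 tiltz [-0.0025 -0.0004] q7 -0.495 F [-7.24 -2.6   8.98] Mo [-0.478  1.475  0.421] gap 26.8 gf 66.4
dock tcp [ 0.1 -2.8 48.9] F dock [-4.99 -5.86  8.98]
```

{"api": "drive_tool", "payload": {"steps": [{"delta_rot": [0,0,0.04],"slide": [0,0,0],"claw": 1},{"delta_rot": [0,0,0.04],"slide": [0,0,0],"claw": 1},{"delta_rot": [0,0,0.02],"slide": [0,0,0],"claw": 1},{"delta_rot": [0,0,0],"slide": [0,0,0],"claw": 1},{"delta_rot": [0,0,0],"slide": [0,0,0],"claw": 1}]}}

```text
time_s: 25.78
eef_pos: [0.5281, -0.2446, 0.0489]
ee_rot: [0.96, 0.28, -0.001, -0.0]
contact_force: [-7.2, -2.7, 9.2]
finger_gap: 0.0265
grasp_force: 66.3
```

```bash
python3 avg.py
```

```text
Mz 0.408 sd 0.025
t 26.28 p [ 528.1 -244.5   48.9] yaw 32.58 tiltz [-0.0026 -0.0001] q7 -0.565 F [-7.02 -2.37  8.63] Mo [-0.381  1.596  0.416] gap 27.0 gf 66.3
dock tcp [-0.1 -2.7 48.9] F dock [-4.92 -5.55  8.63]
```

{"api": "drive_tool", "payload": {"steps": [{"delta_rot": [0,0,0.04],"slide": [0,0,0],"claw": 1},{"delta_rot": [0,0,0.04],"slide": [0,0,0],"claw": 1},{"delta_rot": [0,0,0],"slide": [0,0,0],"claw": 1},{"delta_rot": [0,0,0],"slide": [0,0,0],"claw": 1},{"delta_rot": [0,0,0],"slide": [0,0,0],"claw": 1}]}}

```text
time_s: 26.7
eef_pos: [0.528, -0.2445, 0.0488]
ee_rot: [0.97, 0.242, -0.001, -0.0]
contact_force: [-7.5, -1.8, 8.8]
finger_gap: 0.0268
grasp_force: 66.5
```

```bash
python3 avg.py
```

```text
Mz 0.441 sd 0.021
t 27.2 p [ 528.1 -244.4   48.9] yaw 28.0 tiltz [-0.0027 -0.    ] q7 -0.621 F [-7.63 -2.42  8.99] Mo [-0.295  1.579  0.395] gap 27.2 gf 66.5
dock tcp [-0.1 -2.7 48.9] F dock [-5.42 -5.9   8.99]
```

{"api": "drive_tool", "payload": {"steps": [{"delta_rot": [0,0,0.04],"slide": [0,0,0],"claw": 1},{"delta_rot": [0,0,0.03],"slide": [0,0,0],"claw": 1},{"delta_rot": [0,0,0],"slide": [0,0,0],"claw": 1},{"delta_rot": [0,0,0],"slide": [0,0,0],"claw": 1},{"delta_rot": [0,0,0],"slide": [0,0,0],"claw": 1}]}}

```text
time_s: 27.62
eef_pos: [0.528, -0.2444, 0.0488]
ee_rot: [0.978, 0.208, -0.001, -0.0]
contact_force: [-7.7, -1.3, 10.1]
finger_gap: 0.0271
grasp_force: 66.4
```

```bash
python3 avg.py
```

```text
Mz 0.432 sd 0.036
t 28.12 p [ 528.  -244.4   48.8] yaw 23.99 tiltz [-0.0028  0.0001] q7 -0.67 F [-8.04 -2.12 10.01] Mo [-0.291  1.619  0.382] gap 27.0 gf 66.4
dock tcp [-0.2 -2.6 48.8] F dock [-5.92 -5.83 10.01]
```

{"api": "drive_tool", "payload": {"steps": [{"delta_rot": [0,0,0.03],"slide": [0,0,0],"claw": 1},{"delta_rot": [0,0,0.03],"slide": [0,0,0],"claw": 1},{"delta_rot": [0,0,0],"slide": [0,0,0],"claw": 1},{"delta_rot": [0,0,0],"slide": [0,0,0],"claw": 1},{"delta_rot": [0,0,0],"slide": [0,0,0],"claw": 1}]}}

```text
time_s: 28.53
eef_pos: [0.5279, -0.2443, 0.0488]
ee_rot: [0.984, 0.178, -0.001, -0.0]
contact_force: [-8.4, -1.8, 10.4]
finger_gap: 0.0271
grasp_force: 66.5
```

```bash
sed -i 's/range(10)/range(16)/' avg.py; python3 avg.py; python3 - <<'E'
import cv2,numpy as np
from rig import *
im,_=grab_frame("top"); cv2.imwrite("pics/top8.png",im[:,:,::-1])
jm,_=grab_frame("side"); cv2.imwrite("pics/side8.png",jm[:,:,::-1])
b=cv2.imread("pics/side6.png"); f=lambda a:cv2.resize(a[150:220,230:320],(400,311),interpolation=cv2.INTER_CUBIC)
cv2.imwrite("pics/g8.png",np.hstack([f(b),f(jm[:,:,::-1])]))
E
```

```text
Mz 0.479 sd 0.032
t 29.33 p [ 527.9 -244.3   48.8] yaw 20.56 tiltz [-0.0029  0.0003] q7 -0.712 F [-8.   -0.91 10.14] Mo [-0.275  1.622  0.461] gap 26.9 gf 66.5
dock tcp [-0.3 -2.6 48.8] F dock [-6.49 -4.76 10.14]
```

View pics/g8.png

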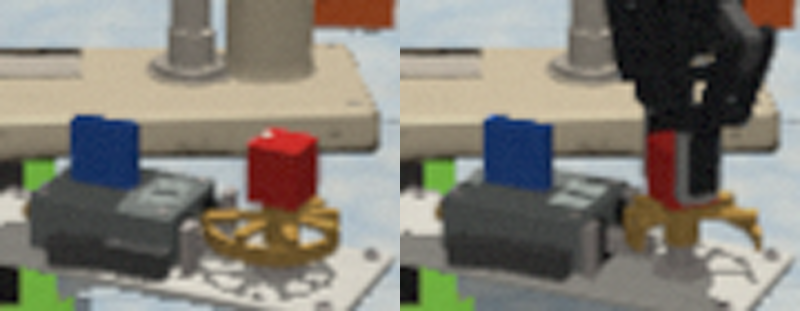

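{"api": "drive_tool", "payload": {"steps": [{"delta_rot": [0,0,0],"slide": [0,0,0],"claw": 0.2},{"delta_rot": [0,0,0],"slide": [0,0,0],"claw": 0},{"delta_rot": [0,0,0],"slide": [0,0,0],"claw": -0.2},{"delta_rot": [0,0,0],"slide": [0,0,0],"claw": -0.2},{"delta_rot": [0,0,0],"slide": [0,0,-10],"claw": -0.2}]}}

```text
time_s: 29.85
eef_pos: [0.5292, -0.2433, 0.0573]
ee_rot: [0.984, 0.178, -0.001, -0.001]
contact_force: [-0.1, -0.5, -1.1]
finger_gap: 0.0514
grasp_force: 0.0
```

{"api": "drive_tool", "payload": {"steps": [{"delta_rot": [0,0,0],"slide": [0,0,-20],"claw": -0.2},{"delta_rot": [0,0,0],"slide": [0,0,-30],"claw": -0.2},{"delta_rot": [0,0,0],"slide": [0,0,-30],"claw": -0.2},{"delta_rot": [0,0,0],"slide": [0,0,-20],"claw": -0.2},{"delta_rot": [0,0,0],"slide": [0,0,0],"claw": -0.2}]}}

```text
time_s: 30.27
eef_pos: [0.532, -0.2451, 0.1637]
ee_rot: [0.984, 0.177, 0.003, 0.002]
contact_force: [1.0, -0.8, 0.4]
finger_gap: 0.0513
grasp_force: 0.0
```

{"api": "drive_tool", "payload": {"steps": [{"delta_rot": [0,0,0],"slide": [0,20,0],"claw": -0.2},{"delta_rot": [0,0,0],"slide": [0,30,0],"claw": -0.2},{"delta_rot": [0,0,0],"slide": [0,30,0],"claw": -0.2},{"delta_rot": [0,0,0],"slide": [0,20,0],"claw": -0.2},{"delta_rot": [0,0,0],"slide": [0,0,0],"claw": -0.2}]}}

```text
time_s: 30.68
eef_pos: [0.5648, -0.3425, 0.1585]
ee_rot: [0.984, 0.176, -0.0, 0.002]
contact_force: [-0.9, -0.2, 0.2]
finger_gap: 0.0513
grasp_force: 0.0
```

```bash
python3 - <<'E'
from fit import *
dk()
D=(.5295,-.2422,-29.8); c,sn=np.cos(np.radians(D[2])),np.sin(np.radians(D[2]))
f=lambda x,y:np.round(1000*np.array([c*(x-D[0])+sn*(y-D[1]),-sn*(x-D[0])+c*(y-D[1])]),1)
J={}
for n in ("top","side"):
    for k in("6","9"):
        if k=="9": im,p=cloud(n); cv2.imwrite(f"pics/{n}9.png",im[:,:,::-1])
        else: im=cv2.imread(f"pics/{n}6.png")[:,:,::-1]
        v,_=edgefit(n,im,box(-.03,.05,-.03,.03,.036),(.447,-.196,-.52),(.01,.01,.06)); print(n,k,"module",f(v[0],v[1]),round(np.degrees(v[2])+29.8,2))
    H,S,V=np.moveaxis(cv2.cvtColor(np.ascontiguousarray(im),cv2.COLOR_RGB2HSV).astype(int),2,0); X,Y,Z=np.moveaxis(p,2,0)
    kn=(abs(X-.53)<.05)&(abs(Y+.245)<.05)&(Z>.07)&(Z<.082)&((H<8)|(H>172))&(S>140)
    if kn.sum()>20: print(n,"knob",rect(kn,p))
a,b=[cv2.imread(f'pics/{n}9.png') for n in('top','side')]
cv2.imwrite('pics/g9.png',np.hstack([cv2.resize(a[165:285,150:260],(400,436),interpolation=cv2.INTER_CUBIC),cv2.resize(b[150:230,210:330],(400,436),interpolation=cv2.INTER_CUBIC)]))
E
```

```text
t 30.68 p [ 564.8 -342.5  158.5] yaw 20.22 tiltz [ 0.0004 -0.0031] q7 -0.63 F [-0.87 -0.21  0.15] Mo [-0.009  0.061 -0.063] gap 51.3 gf 0.0
dock tcp [ 80.4 -69.5 158.5] F dock [-0.65 -0.61  0.15]
top 6 module [-94.    2.4] 2.9
top 9 module [-89.8   0.5] -1.33
top knob (array([ 530. , -244.3]), array([27.8, 27. ]), 49.0, array([ 0.5292, -0.2442,  0.0757]), np.int64(148))
side 6 module [-97.7  -1.9] 2.69
side 9 module [-90.7  -0.9] 3.44
side knob (array([ 529. , -247.8]), array([28.1, 28.1]), 48.6, array([ 0.5285, -0.2507,  0.0758]), np.int64(89))
```

View pics/g9.png

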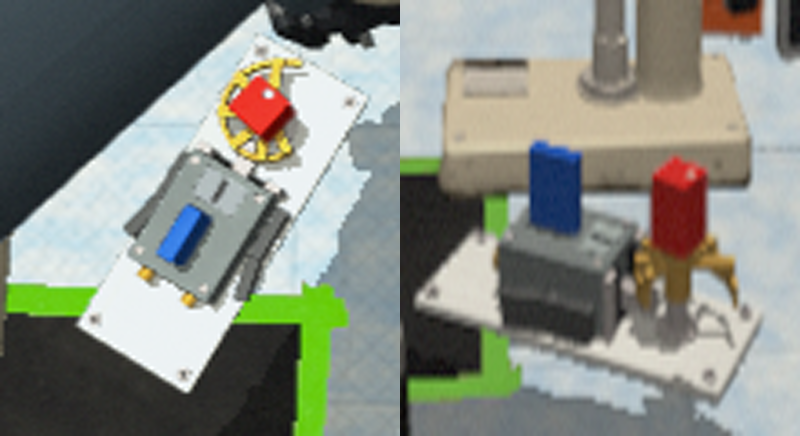

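```bash
python3 -c "
from rig import *
print(hand_in())"
```

```text
the job is handed in; nothing more can be done
None
```

The module is in the dock and drawn onto the stops. The cam is at about 3.3 rad, tightened to about 0.48 N m at the knob and still holding after I let go. The job was handed in at about 31 s, but no verdict came back.

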